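# Load the last spacer on the turning mandrel, then hold the lathe guard open

## Robot

A 7-joint arm with a two-finger parallel gripper is mounted at the origin on the work surface. World frame = base frame: x ahead of the robot, y to its left, z up, the work surface at z = 0. Lengths are in m, angles in rad, forces in N, time in s.
With the tool pointing down it reaches from about 0.425 to 1.025 m from the base axis. Payload 9.4 kg.
Tool frame: the origin (TCP) lies on the front face of the gripper's body, between the roots of the fingers; the fingertips stand 73 mm ahead of it and the grasp point (between the pads) lies 54 mm ahead of it (env.nose_length is the distance from the TCP to the fingertips, in m); z points along the fingers, x is the direction in which the jaws open and shut, and the axes are right-handed (so a half turn about z gives the same grasp; the last joint's range is limited). The gripper opens to 85 mm and grips with 20 to 120 N. Pads are 22 mm wide; open, the fingers measure 114 mm over their backs; the gripper's body (76 mm by 85 mm) begins 54 mm behind the grasp point. The pads swing forward as they close: fully open they stand 13 mm farther back than shut.
Start: joints at [1.045, 0.599, -0.003, 1.599, 0.002, 0.943, -0.08], TCP at [0.315, -0.653, 0.304] pointing down, gripper open.
Joint ranges: [-2.57, 2.57], [-0.35, 1.97], [-1.29, 1.29], [0.11, 2.56], [-1.05, 4.19], [0.11, 1.86], [-2.63, 2.63]. Speed limits (rad/s): [2.22, 2.22, 3.01, 3.01, 3.14, 3.14, 3.14].

## Interface

Orientations are given as a rotation vector (axis times angle).
In Python, from cell import env, cams gives the robot as it stands.
- The arm moves only by the tool play_rows, never from a script. Its argument "increments" is a list of rows, each an object with "fingers": the closure, from -1 (fully open) to 1 (shut); "slide": the shift along the world's x, y, z in mm, a list of three; "dr": the turn, a rotation vector about the world's x, y, z in degrees, a list of three. In form: [{"fingers": fingers, "slide": [x, y, z], "dr": [rx, ry, rz]}, ...]. A call has exactly 8 rows; each row is the pose to reach, as a shift and turn from the pose commanded when the call began; what a row does not reach only later rows make up. A row lasts 1/8 s, in which the tool goes at most 62.5 mm and 10.7 degrees, less where a joint would pass 70% of its speed; a pose out of reach is approached as far as the arm can. A call with a gripper value outside its range is refused whole. The fingers move at their own pace and stop on an object; "force" is the grip in N (left out, the last holds). Time passes only in rows, so rows that repeat a pose let the fingers close, or fill a call up. It gives the time, the measured TCP pose, the force and the opening at its end, in the units of the state.
- env.observe(): the state, without advancing time (a new reading comes with each control period).
- cams.get_image(name): name is "scene" or "side" or "wrist"; returns a dict with "image" (420x560x3 uint8, red, green, blue), "K" (3x3 intrinsics, pixels), "world_from_camera" (4x4, takes a point from camera to world coordinates). Camera axes: x right, y down, z forward; pixel columns grow to the right and rows downward; lengths in m; the calibration is good to about 2 mm. A picture is of the moment at which its call begins. There is no depth.
- env.close_job(): hands the job in, once; it reports no verdict.
The state is a dict: "t": time; "qpos": joint angles; "qvel": joint speeds; "joint_efforts": joint torques, N m; "ee_pos": TCP position; "tool_rot": TCP orientation; "contact_force": force on the tool from outside, world axes, zero at the start; "torque": the same for the moment, N m; "grip_width": finger opening in m.
Only numpy, scipy, OpenCV 4.12 (cv2) and the standard library are available. Lean on these libraries where they do the work, as an engineer would, in place of code of your own. Each camera call takes 0.05 s, during which the arm holds its last target.

## Task

Finish loading the mandrel that stands upright in the wooden loading block: slide the brass spacer sleeve over its shaft, lower it (do not drop it) until it sits on the wooden blank, and let go of it. Then, with the sleeve in place, lift the clear guard of the lathe, which springs shut by itself, to 60 degrees open and hold it there, so that the turner has both hands free to mount the mandrel; your program finishes while the fingers are still holding the guard up. Never let the guard fall back, and leave everything else where it is.

Things in the scene. Friction and masses are not known exactly. Their poses are not given: they have to be found in the camera images.
- sleeve_mid (a point): Brass spacer sleeve, a plain tube standing upright on the table: 26 mm outside, 15 mm bore, 36 mm tall, about 0.1 kg. The point is at its centre, on its axis, 18 mm above its underside; z is its axis. Not to be taken for the shorter dark steel bush.
- mandrel_seat (a point): The flat upper end of the square dark-wood blank (24 by 24 mm) on the mandrel in the pale wooden loading block (80 by 80 by 38 mm, screwed to the table). The point is on the mandrel's axis, 105 mm above the table; the sleeve's underside rests here. z is up, along the mandrel; the block cannot move.
- mandrel_tip (a point): Upper end of the steel mandrel shaft, on its axis, 160 mm above the table: 12 mm diameter, standing 55 mm out of the blank, the last 8 mm tapered to 6 mm diameter.
- guard_grip (a point): Middle of the black round grip (16 mm diameter, 54 mm long) sticking straight out of the middle of the guard's yellow front lip, towards the robot; 133 mm above the table when shut. Its length lies along this point's x (free end 28 mm away at -x, steel collar of the lip 26 mm away at +x); y is parallel to the hinge. Moves with the guard.
- guard_hinge (a point): Point on the guard's hinge axis, in line with the grip, at the far side of the lathe (fixed), 168 mm above the table. y lies along the hinge, -x points level to the lathe's front, z up. Shut, the grip's middle is -172 mm in x and -35 mm in z from here; it swings about y, up and back. The guard, a clear folded sheet 145 mm wide, rises 14 mm above the hinge and ends at the lip 138 mm in front.
- guard (a joint): Opening angle of the clear guard, rad: 0 shut, grows as it is lifted, 1.05 is 60 degrees, stop at 1.75. Its weight and a spring close it at once from every angle if released; holding it by the grip takes about 2 to 4 N.
- tailstock_top (a point): Top of the lathe's red tailstock (44 by 50 mm, 143 mm above the table), with a black star handwheel towards the right end of the lathe; it can slide along the bed. To be left alone.
- steel_bush_mid (a point): Centre of the short dark steel bush (24 mm outside, 10 mm bore, 22 mm tall), standing near the sleeve; too small in the bore for the mandrel. To be left alone.
- blank_dark_mid (a point): Centre of a loose dark wood blank, 20 by 130 by 20 mm. To be left alone.
- blank_light_mid (a point): Centre of a loose lighter wood blank, 20 by 130 by 20 mm. To be left alone.
- polish_mid (a point): Middle of a white bottle, 48 mm diameter, 115 mm tall, red cap. To be left alone.
- gouge_mid (a point): Middle of a turning chisel, 250 mm long, 27 mm thick at its pale wooden handle, lying on the table; its length lies along x. To be left alone.
- spanner_grip (a point): Handle of a steel spanner 150 mm long, lying on the table. To be left alone.
Things that resemble listed ones, but are neither listed nor needed, are in the scene too. There is more than one size of the part that bears sleeve_mid; the job needs the smallest.

How it is judged:
On the way, in this order (a step that is already met when the one before it is completed fails the run):
1. the sleeve is seated over the mandrel shaft on the blank and let go, the guard still shut (horizontal distance between sleeve_mid and mandrel_seat below 0.004 m and z of sleeve_mid in the frame of mandrel_seat between 0.0145 and 0.0215 m and angle between sleeve_mid's own z axis and vertical below 0.12 rad and contact force between the fingers and sleeve below 0.05 N and value of joint guard below 0.1 rad), for 0.2 s.
2. the guard is lifted to about 60 degrees by the fingers (value of joint guard between 0.925 and 1.17 rad and contact force between the fingers and guard above 0.8 N), for 0.3 s.
At the end, for the whole second after the job is handed in: The sleeve is on the mandrel, upright, released and resting on the blank (centre within 4 mm of the axis and 18 +- 3.5 mm above the seat); the guard stands still at 60 +- 7 degrees (0.925 to 1.17 rad), carried by the fingers with at least 0.8 N (all of step 2 and horizontal distance between sleeve_mid and mandrel_seat below 0.004 m and z of sleeve_mid in the frame of mandrel_seat between 0.0145 and 0.0215 m and angle between sleeve_mid's own z axis and vertical below 0.12 rad and contact force between the fingers and sleeve below 0.05 N and velocity of joint guard between -0.1 and 0.1 rad/s); the arm keeps its last pose, push and grip.
It fails at once if the sleeve is dropped (moves faster than 0.6 m/s out of the fingers, a fall of some 20 mm) (linear speed of sleeve above 0.6 m/s and contact force between the fingers and sleeve below 0.05 N).
It fails at once if the guard falls back (closes faster than 1.2 rad/s) (velocity of joint guard below -1.2 rad/s).
It fails at once if another thing on the bench or the tailstock is moved by more than 20 mm (distance of any of steel_bush_mid, blank_dark_mid, blank_light_mid, polish_mid, gouge_mid, spanner_grip, tailstock_top from where it was at the start of the episode above 0.02 m).
It also fails if it takes over 61 s, if anything falls off the work surface, if the arm or the gripper's body presses on something with over 40 N, if the wrist force passes 120 N, or if a joint passes its speed limit or range.

## Working session

There is one attempt and no reset: what is moved stays moved. The work goes in short steps, Python scripts to look and compute and a tool call to move; the robot and the scene stay as the last step left them, time stands still between calls to the robot, and variables do not carry over. Pictures are saved under pics/ and viewed, and the job is handed in when it is done.

Besides the shell and the picture viewer there is one more tool, called by a JSON object that holds its "op" and its "data". play_rows: Moves the arm, as the interface text tells. Its arguments: {"type":"object","properties":{"increments":{"type":"array","items":{"type":"object","properties":{"fingers":{"type":"number"},"slide":{"type":"array","items":{"type":"number"}},"dr":{"type":"array","items":{"type":"number"}}}}},"force":{"type":"number"}},"required":["increments"]}

```bash
ls; mkdir -p pics; python3 - <<'E'
from cell import env,cams
import cv2,numpy as np
print(env.observe())
for n in ["scene","side","wrist"]:
    d=cams.get_image(n); cv2.imwrite(f"pics/{n}0.png",d["image"][:,:,::-1]); print(n,d["K"].tolist(),np.round(d["world_from_camera"],4).tolist())
E
```

```text
pics
{'t': 0.0, 'qpos': array([ 1.04528043,  0.60013693, -0.00257011,  1.60012654,  0.00180082,
        0.94287711, -0.07978189]), 'qvel': array([-0.0012684 , -0.00235817,  0.00069446, -0.00012991,  0.00153877,
       -0.00038012,  0.00110018]), 'joint_efforts': array([ 5.73411344e-04, -7.76463962e+01,  1.56497620e+00, -2.58007586e+01,
        1.23735759e-02,  9.05391615e-03, -8.48944062e-07]), 'ee_pos': array([ 0.31443283, -0.65287549,  0.30300913]), 'tool_rot': array([-2.65955648e+00,  1.67089451e+00,  2.15475713e-03]), 'contact_force': array([-0.16624816, -0.32032345, -0.46283161]), 'torque': array([0.06431673, 0.04923213, 0.03614253]), 'grip_width': 0.08562308812098063}
scene [[504.5421228444275, 0.0, 279.5624360034066], [0.0, 504.5421228444275, 210.0582499669937], [0.0, 0.0, 1.0]] [[0.6095, 0.5929, -0.5262, 1.1923], [0.7927, -0.4469, 0.4146, -0.5537], [0.0107, -0.6699, -0.7424, 1.0238], [0.0, 0.0, 0.0, 1.0]]
side [[447.37021799599324, 0.0, 284.56542290922397], [0.0, 447.37021799599324, 211.0582687315687], [0.0, 0.0, 1.0]] [[0.969, -0.113, 0.2198, 0.3126], [-0.246, -0.5246, 0.815, -0.9792], [0.0233, -0.8438, -0.5361, 0.7556], [0.0, 0.0, 0.0, 1.0]]
wrist [[361.216635338811, 0.0, 282.8616821888021], [0.0, 361.216635338811, 214.72494727314952], [0.0, 0.0, 1.0]] [[0.4333, -0.8544, -0.2867, 0.389], [-0.9013, -0.4113, -0.1363, -0.6171], [-0.0015, 0.3175, -0.9483, 0.3725], [0.0, 0.0, 0.0, 1.0]]
```

View pics/scene0.png

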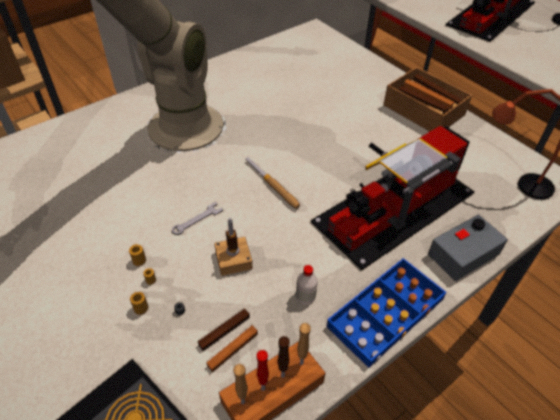

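View pics/side0.png

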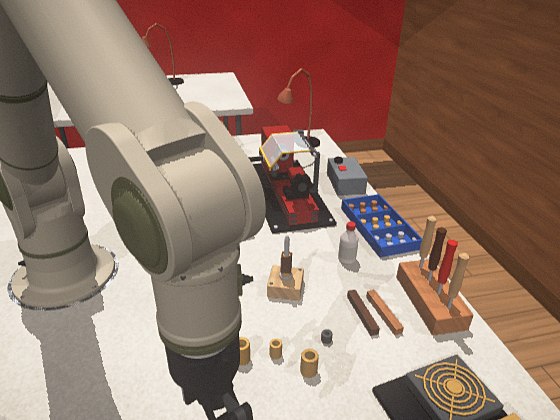

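View pics/wrist0.png

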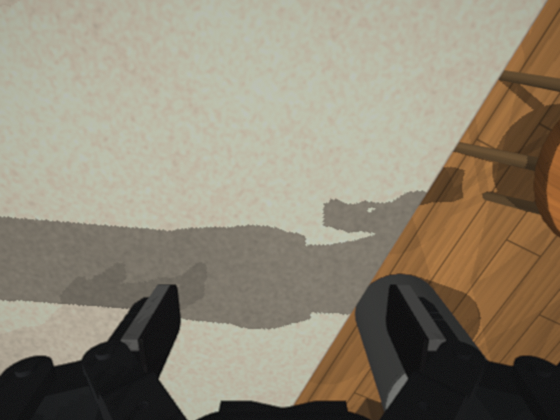

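The brass candidates in the scene image are (137,254), (149,276) and (139,302), plus the dark steel bush at (179,308). The middle one at (149,276) looks smallest. I'll check that in close crops.

```bash
cat > h.py <<'E'
from cell import env,cams
import cv2,numpy as np
def grab(n,name):
    d=cams.get_image(n); cv2.imwrite(f"pics/{name}.png",d["image"][:,:,::-1]); return d
def onplane(d,u,v,z):
    K=d["K"];T=d["world_from_camera"]
    r=T[:3,:3]@np.linalg.inv(K)@[u,v,1]; s=(z-T[2,3])/r[2]; return T[:3,3]+s*r
def proj(d,p):
    T=np.linalg.inv(d["world_from_camera"]); q=d["K"]@(T[:3,:3]@p+T[:3,3]); return q[:2]/q[2]
def crop(d,x0,y0,x1,y1,f,name):
    im=d["image"][y0:y1,x0:x1,::-1]; cv2.imwrite(f"pics/{name}.png",cv2.resize(im,None,fx=f,fy=f,interpolation=cv2.INTER_CUBIC))
E
python3 - <<'E'
from h import *
d=cams.get_image("scene"); crop(d,110,200,270,320,5,"c1"); crop(d,310,110,480,240,4.6,"c3")
e=cams.get_image("side"); crop(e,220,220,340,380,3.7,"c2")
E
```

```text
(no output)
```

View pics/c1.png

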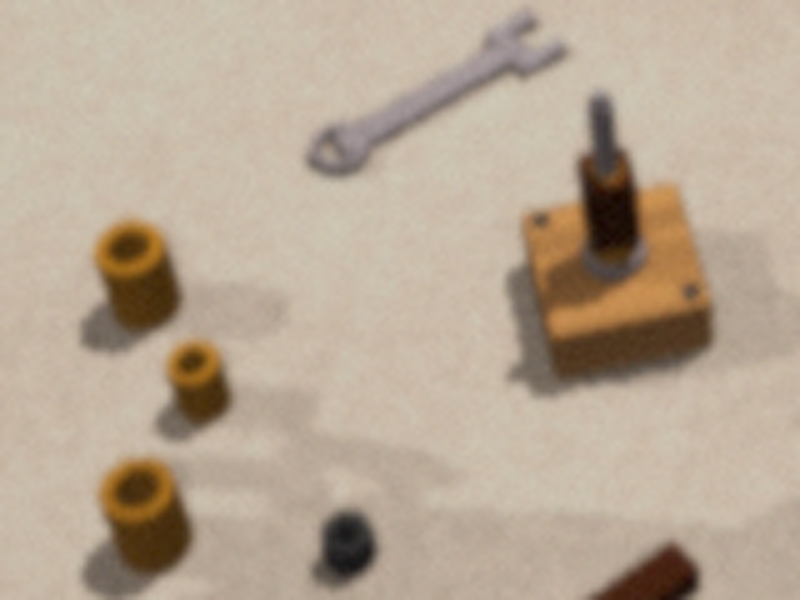

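View pics/c2.png

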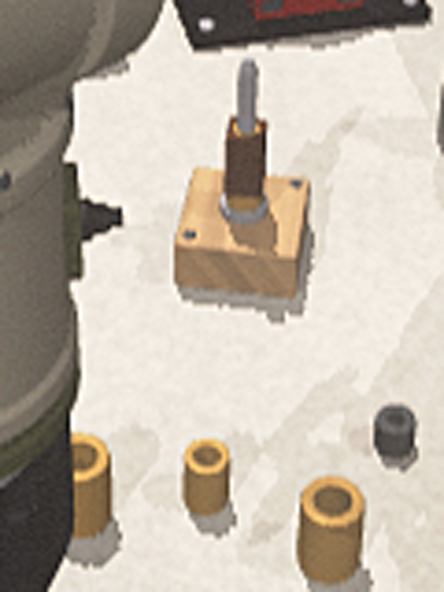

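View pics/c3.png

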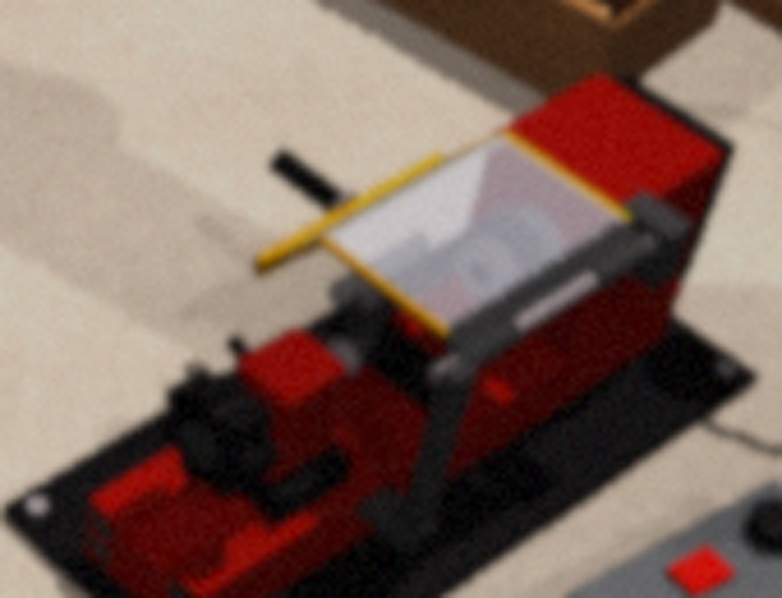

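```bash
cat > m.py <<'E'
from h import *
d=cams.get_image("scene");e=cams.get_image("side")
print("sleeve",onplane(d,149,272.4,.036),onplane(e,276.5,343.2,.036))
a=onplane(d,143.5,272.4,.036);b=onplane(d,155,272.4,.036);print("width",np.linalg.norm(a-b))
for h in (.036,.05): print("big", onplane(d,136.2,249,h))
print("big2",onplane(d,138,297,.05),"bush",onplane(d,179.4,304,.022))
print("tip",onplane(d,230,219.4,.160),onplane(e,287,237.8,.160))
print("seat",onplane(d,230.6,232.5,.105),onplane(e,287,253.5,.105))
print("gripfree",onplane(d,370.9,144.8,.133),"collar",onplane(d,385,153.5,.133))
for n,p in dict(spanA=(180,230),spanB=(219,207),botcap=(309,270),gA=(248,160),gB=(297,204),lipL=(367,167),lipR=(405,145)).items(): print(n,onplane(d,*p,{'b':.115,'l':.133}.get(n[0],.01)))
E
python3 m.py
```

```text
sleeve [ 0.46361723 -0.36964659  0.036     ] [ 0.46737896 -0.37072139  0.036     ]
width 0.0271068777619135
big [ 0.38222588 -0.36177016  0.036     ]
big [ 0.39370618 -0.36449094  0.05      ]
big2 [ 0.51906309 -0.42339153  0.05      ] bush [ 0.57353838 -0.35312314  0.022     ]
tip [ 0.53497179 -0.17831231  0.16      ] [ 0.53437409 -0.1847255   0.16      ]
seat [ 0.52799144 -0.17605251  0.105     ] [ 0.53902148 -0.17251539  0.105     ]
gripfree [0.52113062 0.28548399 0.133     ] collar [0.56899642 0.29063523 0.133     ]
spanA [ 0.37292485 -0.2374134   0.01      ]
spanB [ 0.36571623 -0.11208466  0.01      ]
botcap [ 0.72728504 -0.10251465  0.115     ]
gA [0.25847092 0.05969948 0.01      ]
gB [0.48466126 0.06424514 0.01      ]
lipL [0.57802482 0.2155654  0.133     ]
lipR [0.57715131 0.35887482 0.133     ]
```

The sleeve is confirmed: the middle brass tube is about 27 mm wide, and the two others are about 36 mm. It stands at roughly (0.465,-0.370). The mandrel is at roughly (0.535,-0.18) and the grip at roughly (0.545,0.288), and the hinge is parallel to y. I'll move over the sleeve with the jaws along y.

{"op": "play_rows", "data": {"increments": [{"fingers":-1,"slide":[22,40,-14],"dr":[0,0,-4]},{"fingers":-1,"slide":[44,80,-28],"dr":[0,0,-8]},{"fingers":-1,"slide":[66,121,-42],"dr":[0,0,-12]},{"fingers":-1,"slide":[88,162,-56],"dr":[0,0,-16]},{"fingers":-1,"slide":[110,203,-70],"dr":[0,0,-20]},{"fingers":-1,"slide":[131,244,-84],"dr":[0,0,-24]},{"fingers":-1,"slide":[151,283,-98],"dr":[0,0,-25.7]},{"fingers":-1,"slide":[151,283,-103],"dr":[0,0,-25.7]}], "force": 40}}

```text
t: 1.35
ee_pos: [0.4678, -0.3662, 0.2001]
tool_rot: [-2.227, 2.213, 0.003]
contact_force: [-0.4, 0.3, 0.8]
grip_width: 0.0855
```

```bash
python3 - <<'E'
from h import *
o=env.observe()
for k in ('t','qpos','ee_pos','tool_rot','contact_force'):print(k,o[k])
d=grab("wrist","w1"); grab("scene","s1");print(d["world_from_camera"].round(4).tolist())
e=grab("side","sd1")
E
```

```text
t 1.35
qpos [ 0.49378917  0.57918751  0.11150423  1.99872954 -0.11624888  0.57105678
 -0.87929452]
ee_pos [ 0.46775734 -0.36621261  0.20008451]
tool_rot [-2.22733063  2.21344047  0.00278333]
contact_force [-0.35052394  0.32347351  0.75609263]
[[0.0055, -0.9482, -0.3176, 0.5504], [-1.0, -0.006, 0.0005, -0.3653], [-0.0023, 0.3176, -0.9482, 0.2695], [0.0, 0.0, 0.0, 1.0]]
```

View pics/w1.png

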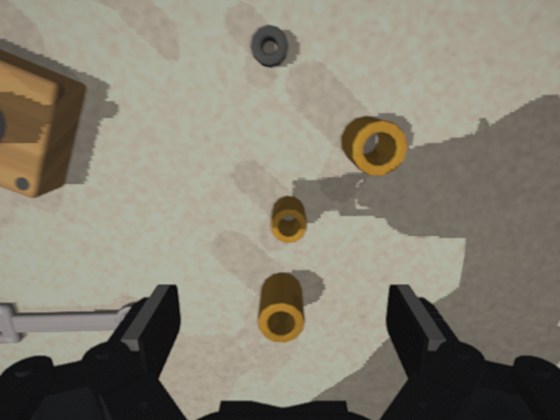

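View pics/sd1.png

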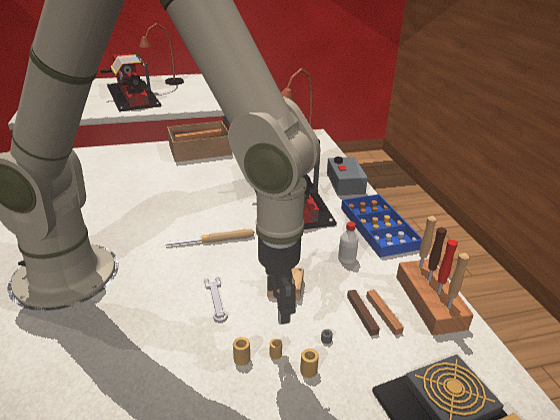

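```bash
python3 - <<'E'
from h import *
d=cams.get_image("wrist"); crop(d,255,180,325,250,8,"c4")
e=cams.get_image("side"); crop(e,255,325,300,370,12,"c5")
E
```

```text
(no output)
```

View pics/c4.png

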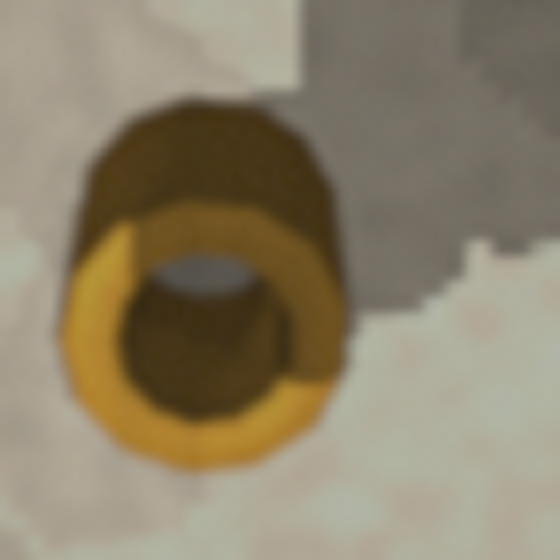

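View pics/c5.png

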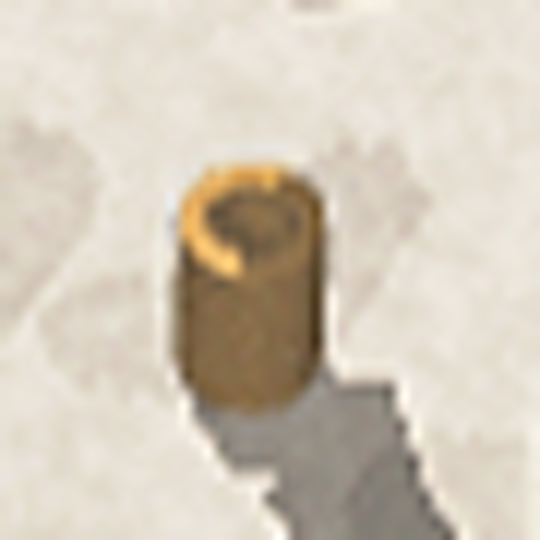

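```bash
python3 - <<'E'
from h import *
d=cams.get_image("wrist");e=cams.get_image("side")
o=env.observe();print(o['ee_pos'],o['tool_rot'],o['qpos'])
print(onplane(d,280.6,221.9,.036),onplane(d,272.8,221.9,.036)-onplane(d,298.4-9.2,221.9,.036),onplane(e,276,343.3,.036))
crop(d,255,180,325,250,8,"c6")
E
```

```text
[ 0.46496852 -0.37149498  0.20129861] [ 2.21940845e+00 -2.22313079e+00  1.32360487e-03] [ 0.50043023  0.57805783  0.1151312   1.99700408 -0.11551466  0.57182133
 -0.87827374]
[ 0.46386016 -0.36964708  0.036     ] [2.96323811e-05 1.13122545e-02 0.00000000e+00] [ 0.46632216 -0.37074313  0.036     ]
```

View pics/c6.png

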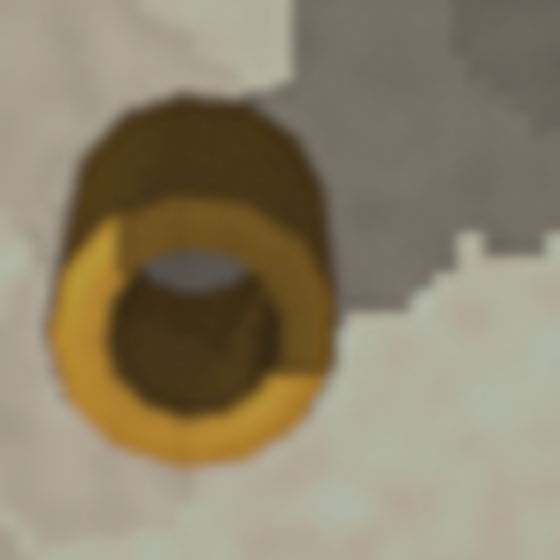

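{"op": "play_rows", "data": {"increments": [{"fingers":-1,"slide":[0,1,-25],"dr":[0,0,0]},{"fingers":-1,"slide":[0,1,-50],"dr":[0,0,0]},{"fingers":-1,"slide":[0,1,-75],"dr":[0,0,0]},{"fingers":-1,"slide":[0,1,-100],"dr":[0,0,0]},{"fingers":-1,"slide":[0,1,-116],"dr":[0,0,0]},{"fingers":-1,"slide":[0,1,-121],"dr":[0,0,0]},{"fingers":-1,"slide":[0,1,-121],"dr":[0,0,0]},{"fingers":-1,"slide":[0,1,-121],"dr":[0,0,0]}]}}

```text
t: 2.7
ee_pos: [0.4659, -0.3695, 0.0807]
tool_rot: [-2.221, 2.221, -0.002]
contact_force: [-0.4, -0.1, -0.1]
grip_width: 0.0858
```

```bash
python3 - <<'E'
from h import *
d=grab("wrist","w2");e=grab("side","sd2")
o=env.observe();print(o['t'],o['ee_pos'],o['contact_force'])
crop(e,220,220,340,380,3.7,"c7")
E
```

```text
2.8 [ 0.46583774 -0.36939043  0.08063734] [0.42051055 0.72789173 0.03752445]
```

View pics/w2.png

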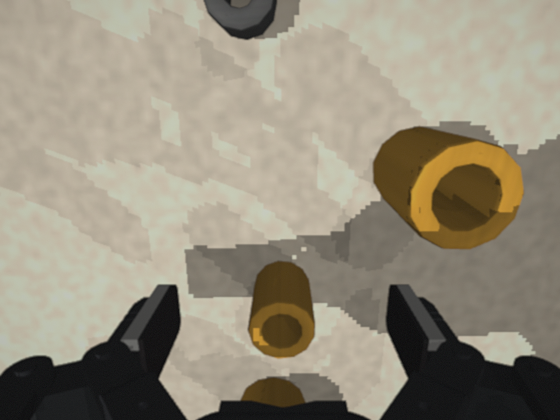

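View pics/c7.png

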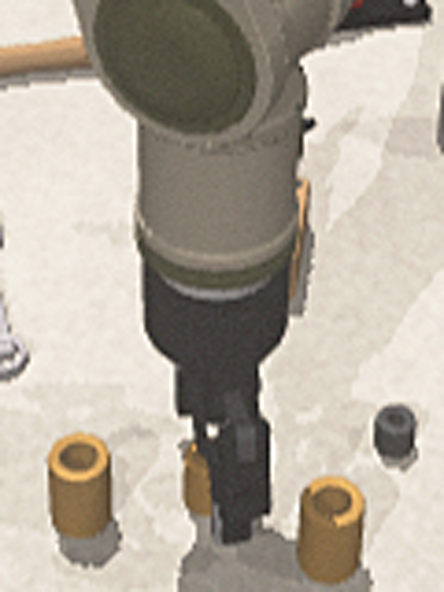

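The sleeve's rim is at (282,330) in the wrist image, centred between the pads at about x=283. Nothing is touching it, so I'll close.

{"op": "play_rows", "data": {"increments": [{"fingers":0,"slide":[0,0,0],"dr":[0,0,0]},{"fingers":0.3,"slide":[0,0,0],"dr":[0,0,0]},{"fingers":0.6,"slide":[0,0,0],"dr":[0,0,0]},{"fingers":1,"slide":[0,0,0],"dr":[0,0,0]},{"fingers":1,"slide":[0,0,0],"dr":[0,0,0]},{"fingers":1,"slide":[0,0,0],"dr":[0,0,0]},{"fingers":1,"slide":[0,0,0],"dr":[0,0,0]},{"fingers":1,"slide":[0,0,0],"dr":[0,0,0]}], "force": 40}}

```text
t: 3.8
ee_pos: [0.4656, -0.3692, 0.0801]
tool_rot: [-2.222, 2.221, -0.0]
contact_force: [-1.2, 1.0, 4.9]
grip_width: 0.0249
```

{"op": "play_rows", "data": {"increments": [{"fingers":1,"slide":[0,0,8],"dr":[0,0,0]},{"fingers":1,"slide":[0,0,25],"dr":[0,0,0]},{"fingers":1,"slide":[0,0,50],"dr":[0,0,0]},{"fingers":1,"slide":[0,0,75],"dr":[0,0,0]},{"fingers":1,"slide":[0,0,100],"dr":[0,0,0]},{"fingers":1,"slide":[0,0,125],"dr":[0,0,0]},{"fingers":1,"slide":[0,0,150],"dr":[0,0,0]},{"fingers":1,"slide":[0,0,150],"dr":[0,0,0]}]}}

```text
t: 4.8
ee_pos: [0.4661, -0.3697, 0.2326]
tool_rot: [-2.221, 2.221, -0.007]
contact_force: [-0.4, 0.1, -1.4]
grip_width: 0.025
```

```bash
python3 - <<'E'
from h import *
d=grab("wrist","w3");e=grab("side","sd3")
o=env.observe();print(o['t'],o['ee_pos'],o['contact_force'])
E
```

```text
4.9 [ 0.46540562 -0.3690383   0.23023262] [-0.27443358  0.39969608 -1.16403365]
```

View pics/w3.png

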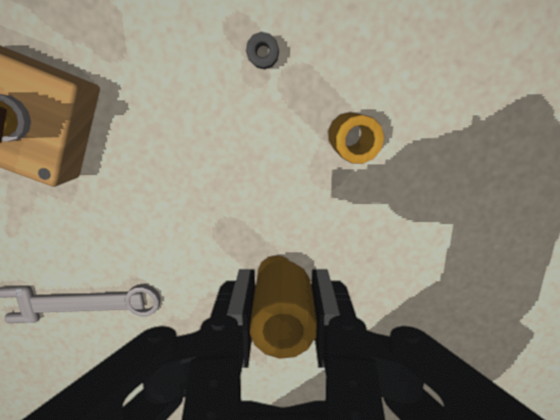

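View pics/sd3.png

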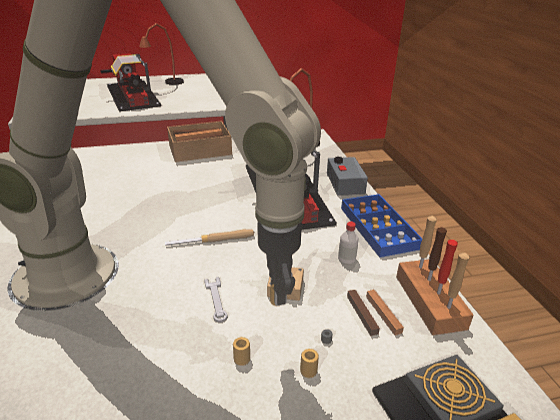

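The sleeve is held. I'll move beside the mandrel so the wrist camera looks down on its tip.

{"op": "play_rows", "data": {"increments": [{"fingers":1,"slide":[0,10,20],"dr":[0,0,0]},{"fingers":1,"slide":[-2,45,40],"dr":[0,0,0]},{"fingers":1,"slide":[-5,80,60],"dr":[0,0,0]},{"fingers":1,"slide":[-7,115,60],"dr":[0,0,0]},{"fingers":1,"slide":[-10,150,60],"dr":[0,0,0]},{"fingers":1,"slide":[-10,175,60],"dr":[0,0,0]},{"fingers":1,"slide":[-10,189,60],"dr":[0,0,0]},{"fingers":1,"slide":[-10,189,60],"dr":[0,0,0]}]}}

```text
t: 5.9
ee_pos: [0.4557, -0.1795, 0.2901]
tool_rot: [-2.223, 2.219, 0.0]
contact_force: [1.3, -0.4, -0.5]
grip_width: 0.0247
```

{"op": "play_rows", "data": {"increments": [{"fingers":1,"slide":[0,0,0],"dr":[0,0,0]},{"fingers":1,"slide":[0,0,0],"dr":[0,0,0]},{"fingers":1,"slide":[0,0,0],"dr":[0,0,0]},{"fingers":1,"slide":[0,0,0],"dr":[0,0,0]},{"fingers":1,"slide":[0,0,0],"dr":[0,0,0]},{"fingers":1,"slide":[0,0,0],"dr":[0,0,0]},{"fingers":1,"slide":[0,0,0],"dr":[0,0,0]},{"fingers":1,"slide":[0,0,0],"dr":[0,0,0]}]}}

```text
t: 6.9
ee_pos: [0.4556, -0.1802, 0.2899]
tool_rot: [2.222, -2.221, 0.0]
contact_force: [-0.6, -0.3, -1.6]
grip_width: 0.0249
```

```bash
python3 - <<'E'
from h import *
d=grab("wrist","w4");
for i in range(4):
    o=env.observe();print(o['t'],o['ee_pos'],o['tool_rot'],o['contact_force'],o['qpos'])
    cams.get_image("wrist")
import pickle;pickle.dump(d,open("w4.pkl","wb"))
e=grab("side","sd4"); crop(e,220,200,340,320,4.6,"c8"); pickle.dump(e,open("sd4.pkl","wb"))
E
```

```text
6.95 [ 0.45557209 -0.18019401  0.28989404] [ 2.22177888e+00 -2.22108515e+00  3.12257743e-05] [ 0.02129903  0.23561219 -0.63715631] [ 0.15171425  0.34152568  0.14328799  2.14879991 -0.0784581   0.6559824
 -1.22143307]
7.0 [ 0.45556704 -0.18018743  0.28989002] [ 2.22176454e+00 -2.22110567e+00 -2.30216883e-05] [-0.44741149 -0.08172876 -0.49146761] [ 0.15175455  0.34153064  0.14323599  2.14880091 -0.07846221  0.65600259
 -1.22145416]
7.05 [ 0.45556392 -0.18019146  0.28988992] [-2.22174218e+00  2.22113446e+00  1.98310945e-05] [ 0.01350607  0.28716959 -1.50381838] [ 0.15175105  0.34152781  0.14326035  2.14880869 -0.07849369  0.6559917
 -1.22143242]
7.1 [ 0.45558531 -0.18020788  0.28989081] [ 2.22181038e+00 -2.22105048e+00  5.50538413e-05] [ 0.4599268  -0.72050193 -0.14339511] [ 0.1517523   0.34154578  0.14326012  2.1487735  -0.07843304  0.65597438
 -1.22141262]
```

View pics/w4.png

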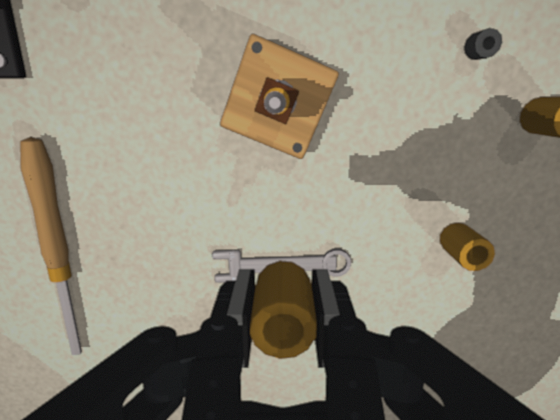

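View pics/c8.png

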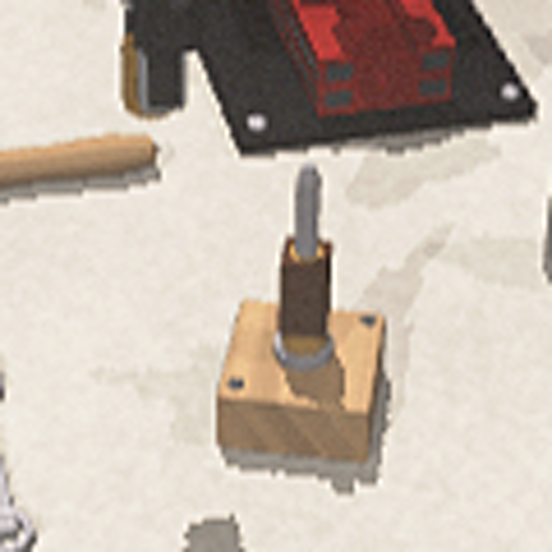

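```bash
python3 - <<'E'
from h import *
d=cams.get_image("wrist"); crop(d,250,75,300,125,12,"c9"); crop(d,230,250,340,370,5,"c10")
E
```

```text
(no output)
```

View pics/c9.png

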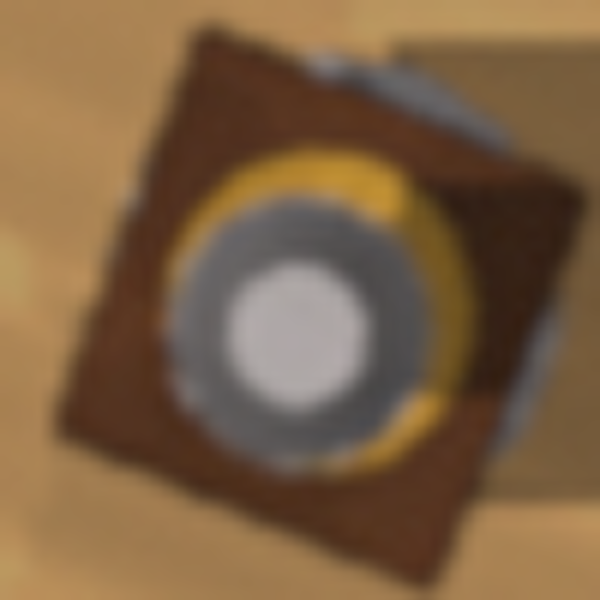

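View pics/c10.png

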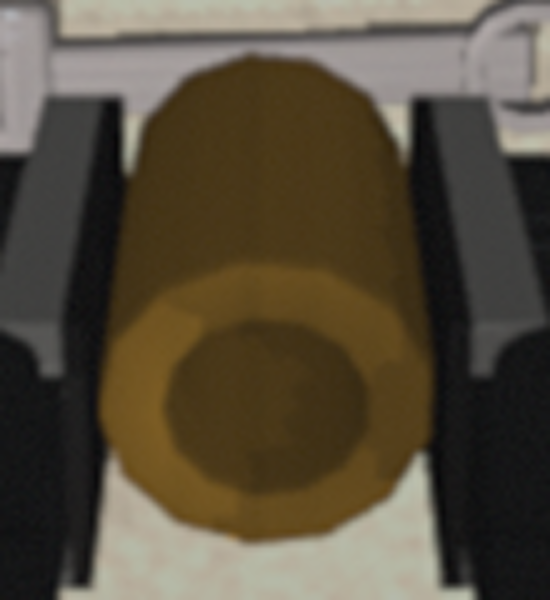

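```bash
python3 - <<'E'
from h import *
d=cams.get_image("wrist");e=cams.get_image("side")
print("tip",onplane(d,274.75,103.1,.16),"seat",onplane(d,276.7,100.9,.105),"dia6",np.linalg.norm(onplane(d,268.7,103.1,.16)-onplane(d,280.8,103.1,.16)))
print("sleeve",onplane(d,283.4,330.6,.2455),np.linalg.norm(onplane(d,250,330,.2455)-onplane(d,316.6,330,.2455)))
print("side tip",onplane(e,220+309/4.6,200+172/4.6,.16))
o=env.observe();T=d["world_from_camera"];print(T.round(4),o['ee_pos'])
# fit ring of sleeve: predicted extents for center guesses
def ext(c,r):
    a=np.linspace(0,2*np.pi,80); P=np.array([proj(d,np.array([c[0]+r*np.cos(t),c[1]+r*np.sin(t),c[2]])) for t in a]); return P.min(0).round(1),P.max(0).round(1)
for x in (.460,.462,.464,.466):
  for z in (.2435,.2455,.2475): print(x,z,ext((x-.01,-.180,z),.013), ext((x-.01,-.18,z-.036),.013)[0])
E
```

```text
tip [ 0.53356656 -0.17537234  0.16      ] seat [ 0.53369693 -0.17551084  0.105     ] dia6 0.00638009897120099
sleeve [ 0.45463874 -0.17981762  0.2455    ] 0.02477169249826654
side tip [ 0.53515736 -0.18327744  0.16      ]
[[-4.000e-04 -9.483e-01 -3.174e-01  5.382e-01]
 [-1.000e+00  4.000e-04  1.000e-04 -1.797e-01]
 [-0.000e+00  3.174e-01 -9.483e-01  3.593e-01]
 [ 0.000e+00  0.000e+00  0.000e+00  1.000e+00]] [ 0.45556581 -0.18017987  0.28986504]
0.46 0.2435 (array([249.8, 308.1]), array([317.9, 365.4])) [256.4 264.5]
0.46 0.2455 (array([249.3, 311.2]), array([318.4, 369.1])) [256.1 266.5]
0.46 0.2475 (array([248.9, 314.4]), array([318.9, 372.9])) [255.8 268.5]
0.462 0.2435 (array([249.6, 303.4]), array([318.1, 361.2])) [256.3 260.6]
0.462 0.2455 (array([249.2, 306.4]), array([318.6, 364.9])) [256.  262.5]
0.462 0.2475 (array([248.7, 309.6]), array([319.1, 368.6])) [255.7 264.5]
0.464 0.2435 (array([249.5, 298.7]), array([318.3, 357. ])) [256.2 256.7]
0.464 0.2455 (array([249. , 301.6]), array([318.8, 360.6])) [255.9 258.6]
0.464 0.2475 (array([248.5, 304.7]), array([319.3, 364.3])) [255.6 260.5]
0.466 0.2435 (array([249.3, 293.9]), array([318.4, 352.8])) [256.1 252.7]
0.466 0.2455 (array([248.8, 296.8]), array([318.9, 356.3])) [255.8 254.5]
0.466 0.2475 (array([248.4, 299.8]), array([319.5, 360. ])) [255.5 256.4]
```

{"op": "play_rows", "data": {"increments": [{"fingers":1,"slide":[10,1,0],"dr":[0,0,0]},{"fingers":1,"slide":[30,2,0],"dr":[0,0,0]},{"fingers":1,"slide":[50,3,0],"dr":[0,0,0]},{"fingers":1,"slide":[70,4,0],"dr":[0,0,0]},{"fingers":1,"slide":[79.5,4.5,0],"dr":[0,0,0]},{"fingers":1,"slide":[79.5,4.5,-15],"dr":[0,0,0]},{"fingers":1,"slide":[79.5,4.5,-30],"dr":[0,0,0]},{"fingers":1,"slide":[79.5,4.5,-38],"dr":[0,0,0]}]}}

```text
t: 8.35
ee_pos: [0.5339, -0.1757, 0.2503]
tool_rot: [2.22, -2.221, -0.003]
contact_force: [-0.3, 0.7, -1.2]
grip_width: 0.0251
```

{"op": "play_rows", "data": {"increments": [{"fingers":1,"slide":[0,0,0],"dr":[0,0,0]},{"fingers":1,"slide":[0,0,0],"dr":[0,0,0]},{"fingers":1,"slide":[0,0,0],"dr":[0,0,0]},{"fingers":1,"slide":[0,0,0],"dr":[0,0,0]},{"fingers":1,"slide":[0,0,0],"dr":[0,0,0]},{"fingers":1,"slide":[0,0,0],"dr":[0,0,0]},{"fingers":1,"slide":[0,0,0],"dr":[0,0,0]},{"fingers":1,"slide":[0,0,0],"dr":[0,0,0]}]}}

```text
t: 9.35
ee_pos: [0.5351, -0.1757, 0.2519]
tool_rot: [2.222, -2.221, -0.0]
contact_force: [0.7, -0.1, -1.3]
grip_width: 0.0246
```

```bash
python3 - <<'E'
from h import *
d=grab("wrist","w5");e=cams.get_image("side");s=cams.get_image("scene")
o=env.observe();print(o['t'],o['ee_pos'],o['contact_force'],o['qpos'])
crop(e,260,200,320,270,8,"c11");crop(s,200,180,260,250,8,"c12")
E
```

```text
9.5 [ 0.53504248 -0.17572446  0.25186126] [-3.00761748e-01  1.56462372e-04 -1.31167987e+00] [ 0.12512138  0.47567258  0.12939717  2.03018056 -0.09883264  0.64158486
 -1.25093634]
```

View pics/c11.png

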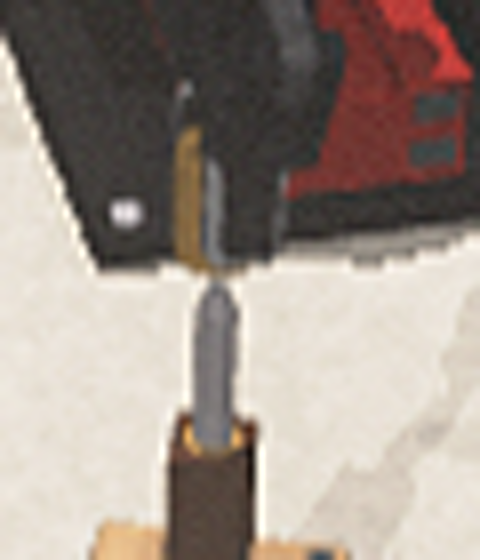

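View pics/c12.png

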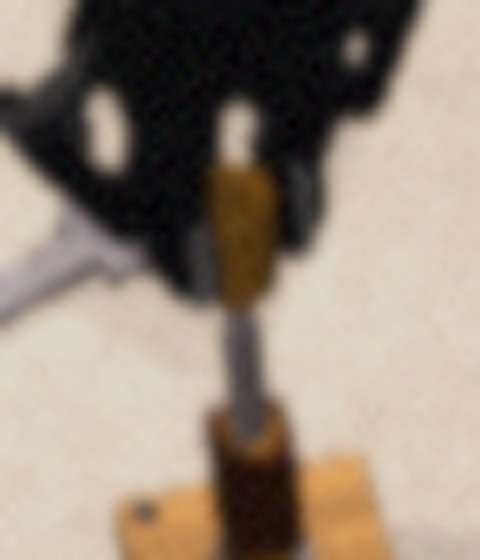

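View pics/w5.png

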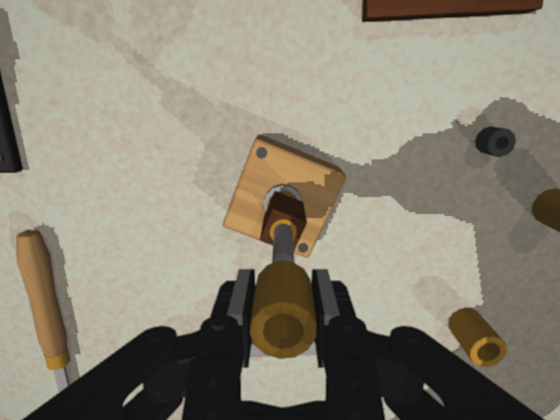

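```bash
python3 - <<'E'
from h import *
s=cams.get_image("scene");e=cams.get_image("side")
crop(s,218,195,246,245,16,"c13")
crop(e,275,210,297,262,15,"c14")
for n,d in(("scene",s),("side",e)):
    print(n,[ (z,proj(d,np.array([.5345,-.1757,z])).round(2).tolist()) for z in (.105,.13,.16,.172,.19,.208)])
    print("dx",proj(d,np.array([.5355,-.1757,.16]))-proj(d,np.array([.5345,-.1757,.16])),"dy",proj(d,np.array([.5345,-.1747,.16]))-proj(d,np.array([.5345,-.1757,.16])))
E
```

```text
scene [(0.105, [232.27, 234.14]), (0.13, [231.64, 227.28]), (0.16, [230.84, 218.75]), (0.172, [230.52, 215.25]), (0.19, [230.02, 209.89]), (0.208, [229.51, 204.4])]
dx [0.24648657 0.26557084] dy [ 0.36706466 -0.20014016]
side [(0.105, [285.48, 254.57]), (0.13, [285.74, 246.05]), (0.16, [286.06, 235.53]), (0.172, [286.2, 231.23]), (0.19, [286.4, 224.67]), (0.208, [286.6, 217.99])]
dx [ 0.4233549  -0.05465169] dy [-0.10871317 -0.24873462]
```

View pics/c13.png

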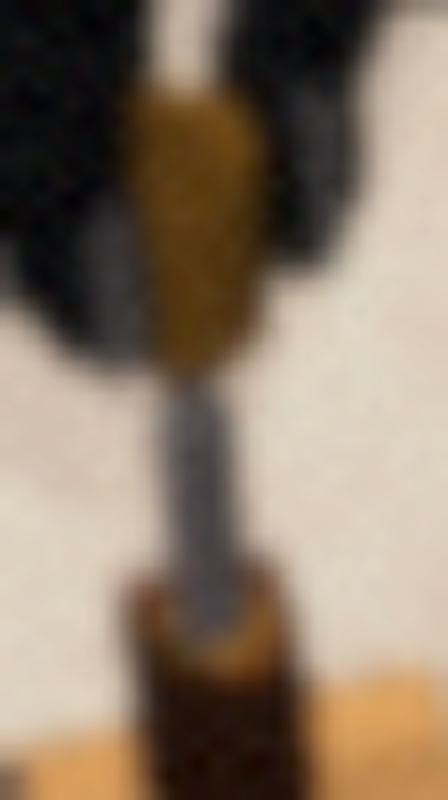

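View pics/c14.png

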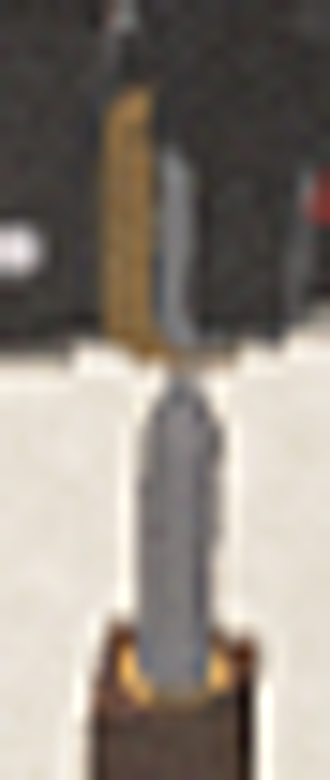

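{"op": "play_rows", "data": {"increments": [{"fingers":1,"slide":[0,0,-3],"dr":[0,0,0]},{"fingers":1,"slide":[0,0,-6],"dr":[0,0,0]},{"fingers":1,"slide":[0,0,-9],"dr":[0,0,0]},{"fingers":1,"slide":[0,0,-12],"dr":[0,0,0]},{"fingers":1,"slide":[0,0,-15],"dr":[0,0,0]},{"fingers":1,"slide":[0,0,-16],"dr":[0,0,0]},{"fingers":1,"slide":[0,0,-16],"dr":[0,0,0]},{"fingers":1,"slide":[0,0,-16],"dr":[0,0,0]}]}}

```text
t: 10.6
ee_pos: [0.5351, -0.1757, 0.236]
tool_rot: [-2.222, 2.221, -0.0]
contact_force: [-0.5, -0.1, -0.6]
grip_width: 0.0245
```

```bash
python3 - <<'E'
from h import *
F=[]
for i in range(6):
    d=cams.get_image("wrist"); F.append(env.observe()['contact_force'])
s=cams.get_image("scene");e=cams.get_image("side")
o=env.observe();print(o['t'],o['ee_pos'],np.mean(F,0))
crop(s,218,195,246,245,12,"c15")
crop(e,275,210,297,262,12,"c16")
crop(d,230,150,340,370,2.7,"c17")
a=[cv2.resize(cv2.imread(f"pics/c{i}.png"),None,fx=600/cv2.imread(f"pics/c{i}.png").shape[0],fy=600/cv2.imread(f"pics/c{i}.png").shape[0])[:600] for i in (15,16,17)]
h=min(x.shape[0] for x in a);m=np.hstack([x[:h] for x in a]);cv2.imwrite("pics/m1.png",m[:, :800]);print(m.shape)
E
```

```text
11.0 [ 0.53505927 -0.17571406  0.23591833] [-0.23234097 -0.1002034  -0.54100519]
(600, 890, 3)
```

View pics/m1.png

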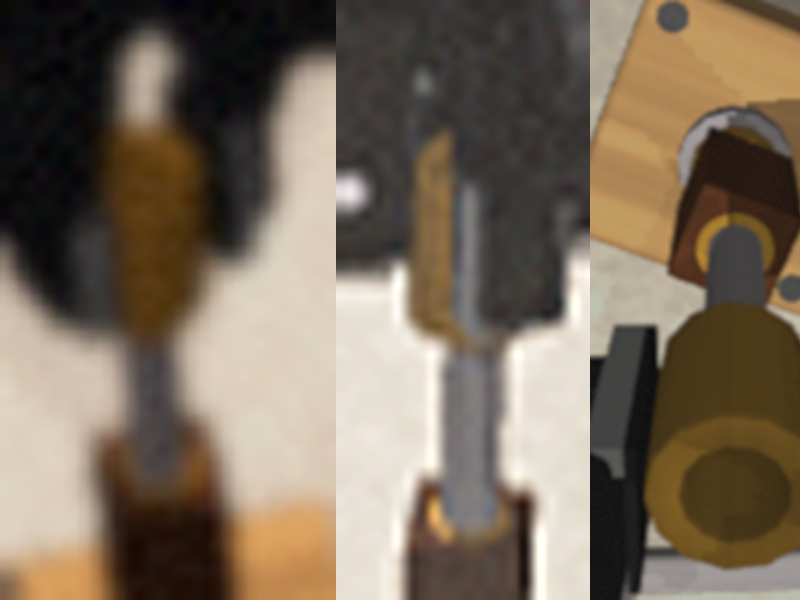

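The tip is inside the bore with no side force, and the shaft looks centred in the wrist view. I'll keep lowering.

{"op": "play_rows", "data": {"increments": [{"fingers":1,"slide":[0,0,-4],"dr":[0,0,0]},{"fingers":1,"slide":[0,0,-10],"dr":[0,0,0]},{"fingers":1,"slide":[0,0,-17],"dr":[0,0,0]},{"fingers":1,"slide":[0,0,-24],"dr":[0,0,0]},{"fingers":1,"slide":[0,0,-31],"dr":[0,0,0]},{"fingers":1,"slide":[0,0,-38],"dr":[0,0,0]},{"fingers":1,"slide":[0,0,-44],"dr":[0,0,0]},{"fingers":1,"slide":[0,0,-47],"dr":[0,0,0]}]}}

```text
t: 12.0
ee_pos: [0.535, -0.1757, 0.1884]
tool_rot: [2.222, -2.221, -0.001]
contact_force: [0.5, -0.0, -0.1]
grip_width: 0.0247
```

{"op": "play_rows", "data": {"increments": [{"fingers":1,"slide":[0,0,0],"dr":[0,0,0]},{"fingers":1,"slide":[0,0,-0.5],"dr":[0,0,0]},{"fingers":1,"slide":[0,0,-1],"dr":[0,0,0]},{"fingers":1,"slide":[0,0,-1.5],"dr":[0,0,0]},{"fingers":1,"slide":[0,0,-2],"dr":[0,0,0]},{"fingers":1,"slide":[0,0,-2.5],"dr":[0,0,0]},{"fingers":1,"slide":[0,0,-3],"dr":[0,0,0]},{"fingers":1,"slide":[0,0,-3],"dr":[0,0,0]}]}}

```text
t: 13.0
ee_pos: [0.535, -0.1757, 0.1858]
tool_rot: [2.222, -2.221, -0.0]
contact_force: [1.1, 0.3, -0.7]
grip_width: 0.0248
```

```bash
python3 - <<'E'
from h import *
F=[]
for i in range(4):
    d=cams.get_image("wrist"); F.append(env.observe()['contact_force'])
s=cams.get_image("scene");e=cams.get_image("side")
o=env.observe();print(o['t'],o['ee_pos'],np.mean(F,0))
a=[(s,210,195,254,261),(e,264,200,308,266),(d,230,200,340,365)]
m=np.hstack([cv2.resize(q["image"][y0:y1,x0:x1,::-1],(266,400),interpolation=cv2.INTER_CUBIC) for q,x0,y0,x1,y1 in a]);cv2.imwrite("pics/m2.png",m)
E
```

```text
13.3 [ 0.53508628 -0.17568276  0.18591266] [-0.21985122 -0.13234445 -1.04319734]
```

View pics/m2.png

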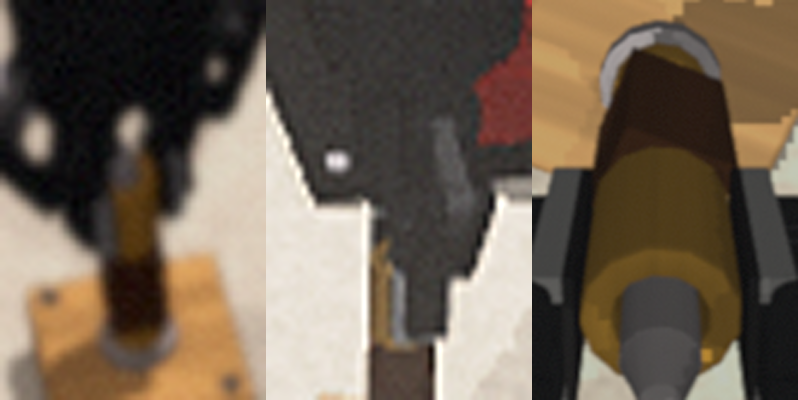

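The mandrel stands through the bore, and the sleeve is within about 0.5 mm of the blank with no contact felt yet. I'll ease down to touch.

{"op": "play_rows", "data": {"increments": [{"fingers":1,"slide":[0,0,-0.3],"dr":[0,0,0]},{"fingers":1,"slide":[0,0,-0.6],"dr":[0,0,0]},{"fingers":1,"slide":[0,0,-0.9],"dr":[0,0,0]},{"fingers":1,"slide":[0,0,-1.2],"dr":[0,0,0]},{"fingers":1,"slide":[0,0,-1.2],"dr":[0,0,0]},{"fingers":1,"slide":[0,0,-1.2],"dr":[0,0,0]},{"fingers":1,"slide":[0,0,-1.2],"dr":[0,0,0]},{"fingers":1,"slide":[0,0,-1.2],"dr":[0,0,0]}]}}

```text
t: 14.3
ee_pos: [0.5351, -0.1757, 0.1851]
tool_rot: [-2.222, 2.221, -0.0]
contact_force: [-1.6, 0.3, 6.1]
grip_width: 0.0246
```

```bash
python3 - <<'E'
from h import *
F=[]
for i in range(6):
    d=cams.get_image("wrist"); F.append(env.observe()['contact_force'])
o=env.observe();print(o['t'],o['ee_pos'],np.mean(F,0),np.std(F,0))
E
```

```text
14.6 [ 0.53506467 -0.17573301  0.1850763 ] [-1.25005912  0.69144145  5.72042801] [0.45225739 0.48448285 0.58943523]
```

It is in contact: Fz is about +6 N at the expected height. I'll release and look.

{"op": "play_rows", "data": {"increments": [{"fingers":0.3,"slide":[0,0,0],"dr":[0,0,0]},{"fingers":0,"slide":[0,0,0],"dr":[0,0,0]},{"fingers":-0.3,"slide":[0,0,0],"dr":[0,0,0]},{"fingers":-0.6,"slide":[0,0,0],"dr":[0,0,0]},{"fingers":-1,"slide":[0,0,0],"dr":[0,0,0]},{"fingers":-1,"slide":[0,0,0],"dr":[0,0,0]},{"fingers":-1,"slide":[0,0,0],"dr":[0,0,0]},{"fingers":-1,"slide":[0,0,0],"dr":[0,0,0]}]}}

```text
t: 15.6
ee_pos: [0.5351, -0.1757, 0.1847]
tool_rot: [2.222, -2.221, -0.0]
contact_force: [-0.0, -0.2, 0.6]
grip_width: 0.0851
```

```bash
python3 - <<'E'
from h import *
d=cams.get_image("wrist");s=cams.get_image("scene");e=cams.get_image("side")
o=env.observe();print(o['t'],o['ee_pos'],o['contact_force'])
a=[(s,210,195,254,261),(e,264,200,308,266),(d,230,200,340,365)]
m=np.hstack([cv2.resize(q["image"][y0:y1,x0:x1,::-1],(266,400),interpolation=cv2.INTER_CUBIC) for q,x0,y0,x1,y1 in a]);cv2.imwrite("pics/m3.png",m)
E
```

```text
15.75 [ 0.53505456 -0.17572905  0.18468241] [-0.17772149 -0.02127609 -0.94293701]
```

View pics/m3.png

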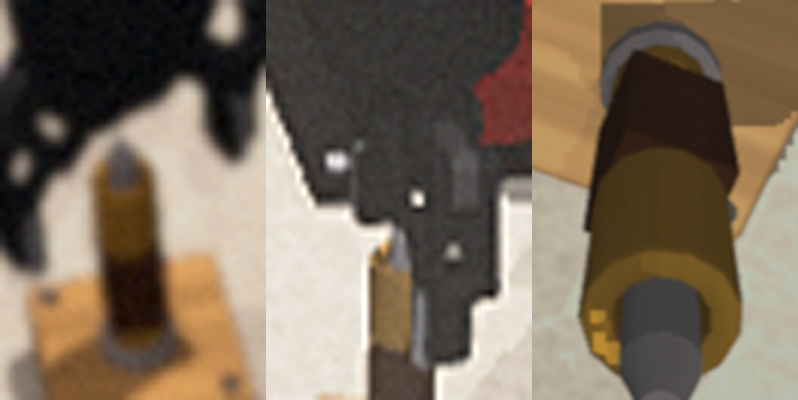

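The sleeve is on the blank, around the shaft and free of the fingers. Next I'll retract straight up.

{"op": "play_rows", "data": {"increments": [{"fingers":-1,"slide":[0,0,5],"dr":[0,0,0]},{"fingers":-1,"slide":[0,0,20],"dr":[0,0,0]},{"fingers":-1,"slide":[0,0,40],"dr":[0,0,0]},{"fingers":-1,"slide":[0,0,60],"dr":[0,0,0]},{"fingers":-1,"slide":[0,0,80],"dr":[0,0,0]},{"fingers":-1,"slide":[0,0,100],"dr":[0,0,0]},{"fingers":-1,"slide":[0,0,118],"dr":[0,0,0]},{"fingers":-1,"slide":[0,0,118],"dr":[0,0,0]}]}}

```text
t: 16.75
ee_pos: [0.5355, -0.1759, 0.3048]
tool_rot: [-2.22, 2.22, -0.005]
contact_force: [-0.7, 0.5, -0.3]
grip_width: 0.0854
```

```bash
python3 - <<'E'
from h import *
from scipy.optimize import least_squares
from scipy.spatial.transform import Rotation as R
o=env.observe();print(o['t'],o['qpos'].tolist(),o['ee_pos'],o['tool_rot'])
data=[([1.04528043,0.60013693,-0.00257011,1.60012654,0.00180082,0.94287711,-0.07978189],[0.31443283,-0.65287549,0.30300913],[-2.6595,1.6709,.00215]),
([0.50043023,0.57805783,0.1151312,1.99700408,-0.11551466,0.57182133,-0.87827374],[0.46496852,-0.37149498,0.20129861],[2.2194,-2.2231,.0013]),
([0.1517523,0.34154578,0.14326012,2.1487735,-0.07843304,0.65597438,-1.22141262],[0.45558531,-0.18020788,0.28989081],[2.2218,-2.22105,0]),
([0.12512138,0.47567258,0.12939717,2.03018056,-0.09883264,0.64158486,-1.25093634],[0.53504248,-0.17572446,0.25186126],[2.222,-2.221,0]),
(o['qpos'],o['ee_pos'],o['tool_rot'])]
import itertools
def fk(q,p,sg):
    h,L1,L2,L3,a1,a2,a3,y0=p
    R1=R.from_euler('z',-q[0]+y0); T=np.array([0,0,h]);
    Rr=R1*R.from_euler('y',q[1]);T=T+Rr.apply([a1,0,0])
    Rr=Rr*R.from_euler('z',sg[0]*q[2]);T=T+Rr.apply([a2,0,L1])
    Rr=Rr*R.from_euler('y',q[3]);T=T+Rr.apply([-a2,0,0])
    Rr=Rr*R.from_euler('z',sg[1]*q[4]);T=T+Rr.apply([0,0,L2])
    Rr=Rr*R.from_euler('y',q[5]);Rr=Rr*R.from_euler('z',sg[2]*q[6])
    T=T+Rr.apply([0,0,L3])+ (Rr*R.from_euler('z',-sg[2]*q[6])).apply([a3,0,0])
    return T,Rr
best=None
for sg in itertools.product((1,-1),repeat=3):
    def res(p):
        r=[]
        for q,x,w in data:
            T,Rr=fk(q,p,sg); r+=list(T-np.array(x)); r+=list(.2*(Rr.as_matrix()[:,2]-R.from_rotvec(w).as_matrix()[:,2]))
        return np.array(r+list(.001*np.array(p[4:])))
    s=least_squares(res,[.35,.4,.4,.25,0,0,0,0])
    yaw=[np.degrees((fk(q,s.x,sg)[1].inv()*R.from_rotvec(w)).as_rotvec()).round(1).tolist() for q,x,w in data]
    print(sg,s.cost,s.x.round(4),np.abs(s.fun[:-4]).max().round(5),yaw[0],yaw[1],yaw[3])
E
```

```text
16.75 [0.1107491290945403, 0.40613279982680706, 0.14653205416985013, 1.981243207642713, -0.08434564603402879, 0.7563770670617765, -1.2638925104027785] [ 0.53552238 -0.17592034  0.30475347] [-2.22028163  2.21988287 -0.00461316]
(1, 1, 1) 0.004542143279505335 [ 0.5701  0.7745  0.502   0.462   0.3081 -0.0176  0.3428 -0.1473] 0.04537 [-0.0, 0.0, -179.7] [-0.0, 0.1, -65.6] [0.0, -0.0, -22.8]
(1, 1, -1) 0.004542143279505736 [ 0.5701  0.7745  0.502   0.462   0.3081 -0.0176  0.3428 -0.1473] 0.04537 [0.0, -0.0, 171.2] [0.1, 0.0, -166.2] [0.0, -0.0, -166.2]
(1, -1, 1) 0.0017099408585320168 [-0.9115  0.6825  0.4551 -0.9671  0.0767 -0.0342  0.0436 -0.0801] 0.02348 [0.0, -0.2, -175.7] [1.2, 7.6, -72.8] [1.1, 6.8, -28.0]
(1, -1, -1) 0.001709940858532021 [-0.9115  0.6825  0.4551 -0.9671  0.0767 -0.0342  0.0436 -0.0801] 0.02348 [0.0, 0.2, 175.2] [9.4, 5.6, -173.2] [10.0, 1.7, -171.1]
(-1, 1, 1) 0.001076499419580332 [ 0.1348  0.639   0.4337  0.1095 -0.0097  0.0053 -0.0138 -0.079 ] 0.0224 [-0.0, 0.3, -175.5] [0.3, -7.7, -72.6] [0.3, -6.9, -32.1]
(-1, 1, -1) 0.0010764994195803324 [ 0.1348  0.639   0.4337  0.1095 -0.0097  0.0053 -0.0138 -0.079 ] 0.0224 [-0.0, -0.3, 175.4] [-8.1, -7.2, -173.1] [-9.7, -3.7, -175.2]
(-1, -1, 1) 7.167712913500119e-05 [ 0.3612  0.6304  0.4282  0.3427 -0.0334  0.0044 -0.0435 -0.0857] 0.00682 [-0.0, 0.0, -175.8] [0.0, -0.0, -84.3] [0.0, -0.0, -41.6]
(-1, -1, -1) 7.167712913500591e-05 [ 0.3612  0.6304  0.4282  0.3427 -0.0334  0.0044 -0.0435 -0.0857] 0.00682 [0.0, -0.0, 175.1] [0.0, 0.0, 175.1] [0.0, 0.0, 175.1]
```

```bash
cat > kin.py <<'E'
from h import *
from scipy.optimize import least_squares
from scipy.spatial.transform import Rotation as R
data=[([1.04528043,0.60013693,-0.00257011,1.60012654,0.00180082,0.94287711,-0.07978189],[0.31443283,-0.65287549,0.30300913],[-2.6595,1.6709,.00215]),
([0.50043023,0.57805783,0.1151312,1.99700408,-0.11551466,0.57182133,-0.87827374],[0.46496852,-0.37149498,0.20129861],[2.2194,-2.2231,.0013]),
([0.1517523,0.34154578,0.14326012,2.1487735,-0.07843304,0.65597438,-1.22141262],[0.45558531,-0.18020788,0.28989081],[2.2218,-2.22105,0]),
([0.12512138,0.47567258,0.12939717,2.03018056,-0.09883264,0.64158486,-1.25093634],[0.53504248,-0.17572446,0.25186126],[2.222,-2.221,0]),
([0.1107491290945403, 0.40613279982680706, 0.14653205416985013, 1.981243207642713, -0.08434564603402879, 0.7563770670617765, -1.2638925104027785],[0.53552238,-0.17592034,0.30475347],[-2.22028163,2.21988287,-0.00461316])]
def fk(q,p):
    h,L1,L2,L3,a1,a2,a3,b1,b2,b3=p
    Rr=R.from_euler('z',-q[0])*R.from_euler('y',q[1]);T=np.array([0,0,h])+R.from_euler('z',-q[0]).apply([a1,b1,0])
    Rr=Rr*R.from_euler('z',-q[2]);T=T+Rr.apply([a2,b2,L1])
    Rr=Rr*R.from_euler('y',q[3]);T=T+Rr.apply([-a2,0,0])
    Rr=Rr*R.from_euler('z',-q[4]);T=T+Rr.apply([0,b3,L2])
    Rr=Rr*R.from_euler('y',q[5]);T=T+Rr.apply([a3,0,L3])
    Rr=Rr*R.from_euler('z',-q[6]+np.pi)
    return T,Rr
def res(p):
    r=[]
    for q,x,w in data: r+=list(fk(q,p)[0]-np.array(x))
    return np.array(r+list(.002*np.array(p[4:]))+list(.002*(p[:4]-np.array([.36,.43,.43,.3]))))
S=least_squares(res,[.36,.43,.43,.3,0,0,0,0,0,0]);P=S.x
if __name__=="__main__":
    print(P.round(4),S.fun[:15].round(4))
    for q,x,w in data: print(np.degrees((fk(q,P)[1].inv()*R.from_rotvec(w)).as_rotvec()).round(1))
E
python3 kin.py
```

```text
[ 3.220e-01  6.467e-01  4.416e-01  2.928e-01  0.000e+00  3.000e-04
 -2.000e-04 -2.860e-02 -2.540e-02 -2.600e-03] [ 0.     -0.     -0.     -0.      0.     -0.      0.     -0.      0.
 -0.      0.      0.      0.0001 -0.     -0.    ]
[ 0. -0.  0.]
[-0.  0. -0.]
[-0. -0.  0.]
[ 0. -0. -0.]
[0. 0. 0.]
```

```bash
cat > plan.py <<'E'
from kin import *
lo=np.array([-2.57,-.35,-1.29,.11,-1.05,.11,-2.63])+.03;hi=np.array([2.57,1.97,1.29,2.56,4.19,1.86,2.63])-.03
def ik(x,Rm,q0,reg=.01):
    def f(q):
        T,Rr=fk(q,P); return np.r_[(T-x),.3*(Rr.inv()*Rm).as_rotvec(),reg*.05*(q-q0)]
    s=least_squares(f,np.clip(q0,lo+1e-6,hi-1e-6),bounds=(lo,hi)); return s.x,np.abs(s.fun[:6]).max()
Rdown=R.from_rotvec([2.2214,-2.2214,0])
H=np.array([.717,.288,.168])
def tool(th,phi0,flip,slip=0,off=-.003):
    g=H+R.from_euler('y',th).apply([-.172+off,0,-.035])
    Rm=R.from_euler('y',th*(1-slip)-phi0)*Rdown
    if flip: Rm=Rm*R.from_euler('z',np.pi)
    return g-Rm.apply([0,0,.054]),Rm
if __name__=="__main__":
    for flip in (0,1):
      for phi0 in np.radians([0,15,30,45,60]):
        q=np.array(data[-1][0]); 
        if flip: q[6]+=np.pi
        q[0]=-.4
        if not flip: q[6]-=.6
        else: q[6]-=.6
        out=[]
        for th in np.radians([0,0,15,30,45,60]):
            x,Rm=tool(th,phi0,flip); q,e=ik(x,Rm,q); out.append((round(e*1000,1)))
            if th==0 and len(out)==2: qa=q
        print(flip,np.degrees(phi0).round(),out,qa.round(2),q.round(2))
E
python3 plan.py
```

```text
0 0.0 [np.float64(0.0), np.float64(0.0), np.float64(0.0), np.float64(0.0), np.float64(0.0), np.float64(32.6)] [-0.66  0.62  0.11  1.96 -0.12  0.57 -2.03] [-0.07  1.   -0.67  1.17 -0.08  1.83 -2.31]
0 15.0 [np.float64(0.0), np.float64(0.0), np.float64(0.0), np.float64(0.0), np.float64(0.0), np.float64(0.5)] [-0.9   0.59  0.33  2.15 -0.13  0.21 -2.09] [-0.21  0.89 -0.41  1.14 -0.09  1.83 -2.15]
0 30.0 [np.float64(34.7), np.float64(34.7), np.float64(0.0), np.float64(0.0), np.float64(0.0), np.float64(0.0)] [-1.13  0.62  0.52  2.2   0.29  0.14 -2.6 ] [-0.42  0.73 -0.01  1.32 -0.2   1.58 -1.95]
0 45.0 [np.float64(69.5), np.float64(69.5), np.float64(15.7), np.float64(0.0), np.float64(0.0), np.float64(0.0)] [-1.48  0.79  0.86  2.21  0.09  0.14 -2.6 ] [-0.96  0.76  0.93  1.53 -0.61  1.44 -1.49]
0 60.0 [np.float64(111.5), np.float64(111.5), np.float64(50.1), np.float64(1.8), np.float64(0.0), np.float64(0.0)] [-1.78  1.22  1.21  2.24 -1.02  0.14 -1.85] [-1.13  0.68  1.04  1.72 -0.64  1.12 -1.46]
1 0.0 [np.float64(0.0), np.float64(0.0), np.float64(0.0), np.float64(0.0), np.float64(0.0), np.float
[... 189 characters left out ...]
, np.float64(0.5)] [-0.9   0.59  0.33  2.15 -0.13  0.21  1.05] [-0.21  0.89 -0.41  1.14 -0.09  1.83  0.99]
1 30.0 [np.float64(0.0), np.float64(0.0), np.float64(0.0), np.float64(0.0), np.float64(0.0), np.float64(0.0)] [-0.34  0.65 -0.63  2.29  1.74  0.74 -0.85] [ 0.09  0.98 -1.19  1.28  0.44  1.71  0.54]
1 45.0 [np.float64(0.0), np.float64(0.0), np.float64(0.0), np.float64(0.0), np.float64(0.0), np.float64(0.0)] [-0.36  0.82 -0.81  2.43  1.97  1.24 -1.18] [ 0.14  0.89 -1.26  1.46  0.61  1.51  0.45]
1 60.0 [np.float64(0.0), np.float64(0.0), np.float64(0.0), np.float64(0.0), np.float64(0.0), np.float64(0.0)] [-0.52  0.99 -0.75  2.53  2.05  1.68 -1.46] [ 0.17  0.77 -1.26  1.65  0.76  1.3   0.33]
```

{"op": "play_rows", "data": {"increments": [{"fingers":-1,"slide":[-3,15,0],"dr":[0,0,0]},{"fingers":-1,"slide":[-8,45,0],"dr":[0,0,0]},{"fingers":-1,"slide":[-13,80,0],"dr":[0,0,0]},{"fingers":-1,"slide":[-18,115,0],"dr":[0,0,0]},{"fingers":-1,"slide":[-23,150,0],"dr":[0,0,0]},{"fingers":-1,"slide":[-28,185,0],"dr":[0,0,0]},{"fingers":-1,"slide":[-33,220,0],"dr":[0,0,0]},{"fingers":-1,"slide":[-38,255,0],"dr":[0,0,0]}]}}

```text
t: 17.75
ee_pos: [0.4958, 0.0813, 0.3019]
tool_rot: [2.222, -2.219, -0.002]
contact_force: [0.6, 0.3, -0.1]
grip_width: 0.0855
```

{"op": "play_rows", "data": {"increments": [{"fingers":-1,"slide":[-5,35,0],"dr":[0,0,0]},{"fingers":-1,"slide":[-10,70,0],"dr":[0,0,0]},{"fingers":-1,"slide":[-15,105,0],"dr":[0,0,0]},{"fingers":-1,"slide":[-20,140,0],"dr":[0,0,0]},{"fingers":-1,"slide":[-25,175,0],"dr":[0,0,0]},{"fingers":-1,"slide":[-28,200,0],"dr":[0,0,0]},{"fingers":-1,"slide":[-28,209,0],"dr":[0,0,0]},{"fingers":-1,"slide":[-28,209,0],"dr":[0,0,0]}]}}

```text
t: 18.75
ee_pos: [0.4685, 0.2884, 0.3021]
tool_rot: [2.222, -2.219, -0.0]
contact_force: [0.6, -1.0, 0.1]
grip_width: 0.0855
```

```bash
python3 - <<'E'
from h import *
for i in range(3): d=cams.get_image("wrist")
d=grab("wrist","w8");s=grab("scene","s8");e=grab("side","sd8")
o=env.observe();print(o['t'],o['ee_pos'],o['tool_rot'],o['qpos'],o['contact_force'])
crop(s,200,180,260,270,6,"c20")
E
```

```text
19.05 [0.46929502 0.28737466 0.30275131] [ 2.22012645e+00 -2.22259753e+00  2.13442726e-04] [-0.717435    0.39240147  0.08850224  2.00729605 -0.0497069   0.74398513
 -2.17094707] [-0.87216303  0.33699465  0.14788284]
```

View pics/w8.png

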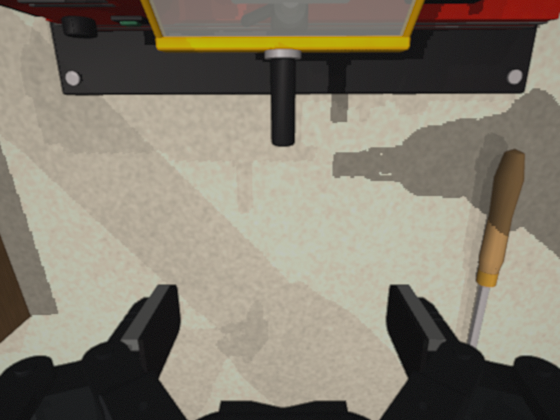

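View pics/s8.png

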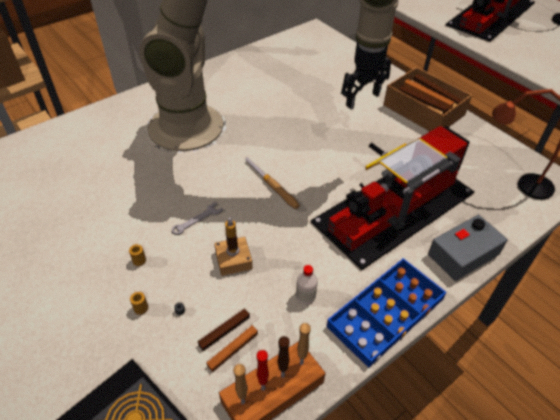

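View pics/sd8.png

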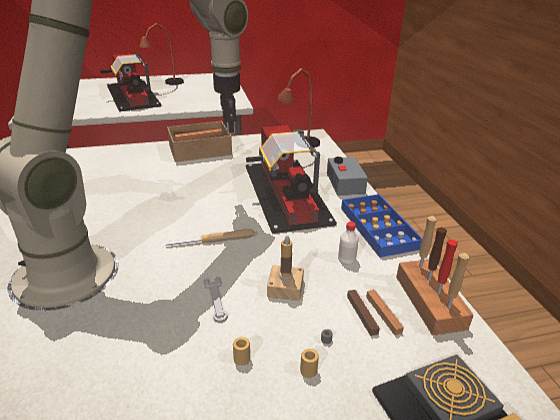

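View pics/c20.png

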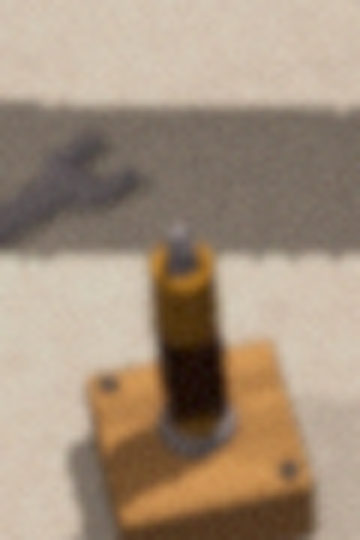

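```bash
python3 - <<'E'
from plan import *
d=cams.get_image("wrist")
f=onplane(d,283,142,.133);c=onplane(d,283,57,.133);print("free",f,"collar",c,"len",np.linalg.norm(f-c),"w",np.linalg.norm(onplane(d,271.5,120,.133)-onplane(d,294.5,120,.133)))
print("lip",onplane(d,157,44,.133),onplane(d,409,44,.133))
print("side free/…")
q0=np.array([-0.717435,.39240147,.08850224,2.00729605,-.0497069,.74398513,-2.17094707])
import plan
plan.H[:]=[f[0]+.028+.172,f[1],.168]; print(plan.H)
for phi in (10,15,20):
 for slip in (0,.15,.25,.33):
  q=q0.copy();out=[]
  for th in np.radians([0,10,20,30,40,50,60]):
    x,Rm=tool(th,np.radians(phi),0,slip); q,e=ik(x,Rm,q); out.append(round(e*1000,1))
  print(phi,slip,out,q.round(2))
E
```

```text
free [0.52205147 0.28775513 0.133     ] collar [0.57321077 0.28766766 0.133     ] len 0.051159373094715424 w 0.01476388872872442
lip [0.5805595  0.36361478 0.133     ] [0.58028397 0.21168868 0.133     ]
side free/…
[0.72205147 0.28775513 0.168     ]
10 0 [np.float64(0.0), np.float64(0.0), np.float64(0.0), np.float64(0.0), np.float64(0.0), np.float64(0.0), np.float64(14.4)] [-0.16  0.92 -0.49  1.14 -0.09  1.83 -2.19]
10 0.15 [np.float64(0.0), np.float64(0.0), np.float64(0.0), np.float64(0.0), np.float64(0.0), np.float64(0.0), np.float64(0.0)] [-0.39  0.84 -0.01  1.18 -0.26  1.79 -1.94]
10 0.25 [np.float64(0.0), np.float64(0.0), np.float64(0.0), np.float64(0.0), np.float64(0.0), np.float64(0.0), np.float64(0.0)] [-0.41  0.78  0.01  1.25 -0.24  1.68 -1.94]
10 0.33 [np.float64(0.0), np.float64(0.0), np.float64(0.0), np.float64(0.0), np.float64(0.0), np.float64(0.0), np.float64(0.0)] [-0.43  0.74  0.02  1.3  -0.22  1.59 -1.94]
15 0 [np.float64(0.0), np.float64(0.0), np.float64(0.0), np.float64(0.0), np.float64(0.0), np.float64(0.0), np.float64(2.0)] [-0.21  0.9  -0.41  1.13 -0.09  1.83 -2
[... 505 characters left out ...]
22  1.5  -1.92]
20 0 [np.float64(4.7), np.float64(0.0), np.float64(0.0), np.float64(0.0), np.float64(0.0), np.float64(0.0), np.float64(0.0)] [-0.32  0.83 -0.16  1.19 -0.18  1.76 -2.02]
20 0.15 [np.float64(4.7), np.float64(0.0), np.float64(0.0), np.float64(0.0), np.float64(0.0), np.float64(0.0), np.float64(0.0)] [-0.34  0.75 -0.15  1.29 -0.14  1.6  -2.02]
20 0.25 [np.float64(4.7), np.float64(0.0), np.float64(0.0), np.float64(0.0), np.float64(0.0), np.float64(0.0), np.float64(0.0)] [-0.36  0.69 -0.14  1.36 -0.11  1.49 -2.02]
20 0.33 [np.float64(4.7), np.float64(0.0), np.float64(0.0), np.float64(0.0), np.float64(0.0), np.float64(0.0), np.float64(0.0)] [-0.38  0.65 -0.13  1.42 -0.09  1.39 -2.03]
```

{"op": "play_rows", "data": {"increments": [{"fingers":-1,"slide":[12,0.3,-15],"dr":[0,-5,0]},{"fingers":-1,"slide":[24,0.3,-30],"dr":[0,-10,0]},{"fingers":-1,"slide":[36,0.3,-45],"dr":[0,-15,0]},{"fingers":-1,"slide":[46.5,0.3,-60],"dr":[0,-15,0]},{"fingers":-1,"slide":[51,0.3,-77],"dr":[0,-15,0]},{"fingers":-1,"slide":[55,0.3,-92],"dr":[0,-15,0]},{"fingers":-1,"slide":[59,0.3,-107],"dr":[0,-15,0]},{"fingers":-1,"slide":[62,0.3,-117.5],"dr":[0,-15,0]}]}}

```text
t: 20.1
ee_pos: [0.5313, 0.2883, 0.184]
tool_rot: [-2.082, 2.083, -0.274]
contact_force: [0.4, 0.6, 0.2]
grip_width: 0.0854
```

```bash
python3 - <<'E'
from h import *
for i in range(5): d=cams.get_image("wrist")
d=grab("wrist","w9");e=grab("side","sd9")
o=env.observe();print(o['t'],o['ee_pos'],o['tool_rot'],o['qpos'],o['contact_force'])
crop(e,200,90,330,210,4,"c21")
E
```

```text
20.45 [0.53111722 0.28880424 0.18574734] [-2.08151933  2.08074212 -0.27397794] [-0.81319703  0.58262663  0.22419982  2.12439389  0.13725596  0.23586118
 -2.3386525 ] [0.49969552 0.53251105 0.42266595]
```

View pics/w9.png

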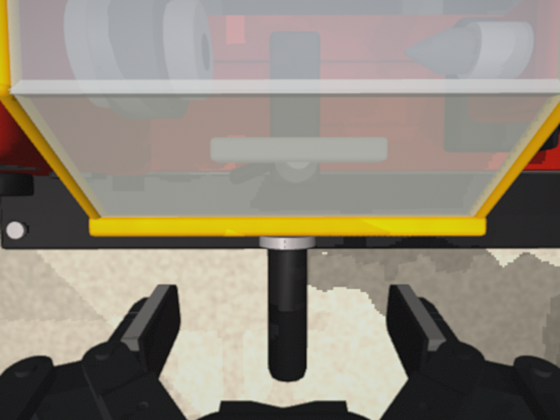

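View pics/c21.png

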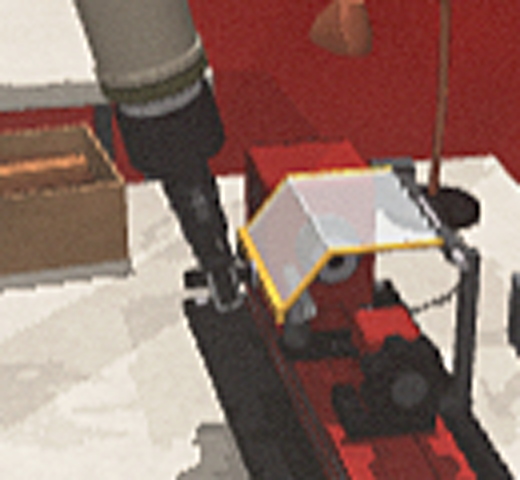

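The grip lies between the pads, at col 287 against a pad centre of about 283, so it is roughly 1 mm off. I'll shift y by -1 and close.

{"op": "play_rows", "data": {"increments": [{"fingers":-0.5,"slide":[0,-1,0],"dr":[0,0,0]},{"fingers":0,"slide":[0,-1,0],"dr":[0,0,0]},{"fingers":0.5,"slide":[0,-1,0],"dr":[0,0,0]},{"fingers":1,"slide":[0,-1,0],"dr":[0,0,0]},{"fingers":1,"slide":[0,-1,0],"dr":[0,0,0]},{"fingers":1,"slide":[0,-1,0],"dr":[0,0,0]},{"fingers":1,"slide":[0,-1,0],"dr":[0,0,0]},{"fingers":1,"slide":[0,-1,0],"dr":[0,0,0]}], "force": 40}}

```text
t: 21.45
ee_pos: [0.531, 0.2871, 0.1851]
tool_rot: [-2.082, 2.082, -0.275]
contact_force: [0.5, -4.1, 1.7]
grip_width: 0.0147
```

```bash
python3 - <<'E'
from plan import *
import plan
d=grab("wrist","w10")
o=env.observe();print(o['t'],o['ee_pos'],o['tool_rot'],o['contact_force'],o['grip_width'],o['qpos'])
plan.H[:]=[.7205,.2877,.168]
x0,R0=tool(0,np.radians(15),0,.2)
for th in range(0,63,3):
    x,Rm=tool(np.radians(th),np.radians(15),0,.2); print(th,((x-x0)*1000).round(1).tolist(),round(th*.8,1))
E
```

```text
21.5 [0.53102753 0.28716431 0.18511317] [-2.08204063  2.08234516 -0.27446915] [-0.12022569 -4.73714603  1.50387172] 0.01442494830983497 [-0.81114794  0.58313025  0.22418923  2.1260169   0.13785147  0.23496662
 -2.33775269]
0 [0.0, 0.0, 0.0] 0.0
3 [0.6, 0.0, 9.7] 2.4
6 [1.7, 0.0, 19.5] 4.8
9 [3.3, 0.0, 29.1] 7.2
12 [5.4, 0.0, 38.7] 9.6
15 [8.1, 0.0, 48.3] 12.0
18 [11.2, 0.0, 57.6] 14.4
21 [14.8, 0.0, 66.9] 16.8
24 [18.8, 0.0, 75.9] 19.2
27 [23.4, 0.0, 84.7] 21.6
30 [28.4, 0.0, 93.4] 24.0
33 [33.8, 0.0, 101.7] 26.4
36 [39.7, 0.0, 109.8] 28.8
39 [46.0, 0.0, 117.6] 31.2
42 [52.7, 0.0, 125.1] 33.6
45 [59.8, 0.0, 132.2] 36.0
48 [67.3, 0.0, 139.0] 38.4
51 [75.1, 0.0, 145.4] 40.8
54 [83.3, 0.0, 151.4] 43.2
57 [91.8, 0.0, 157.0] 45.6
60 [100.6, 0.0, 162.2] 48.0
```

View pics/w10.png

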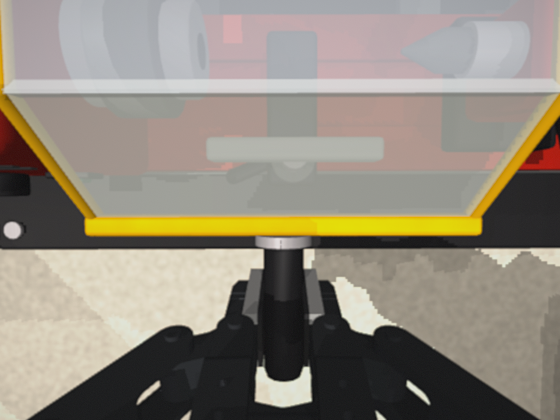

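The grip is held. I'll lift along the hinge arc, 3° per row, with the tool turning 0.8° per degree of guard.

{"op": "play_rows", "data": {"increments": [{"fingers":1,"slide":[0.3,-0.5,5],"dr":[0,1.2,0]},{"fingers":1,"slide":[1,-1,13],"dr":[0,3.2,0]},{"fingers":1,"slide":[2.1,-1,22],"dr":[0,5.5,0]},{"fingers":1,"slide":[3.5,-1,30],"dr":[0,7.4,0]},{"fingers":1,"slide":[5.4,-1,38.7],"dr":[0,9.6,0]},{"fingers":1,"slide":[7.2,-1,45],"dr":[0,11.2,0]},{"fingers":1,"slide":[8.1,-1,48.3],"dr":[0,12,0]},{"fingers":1,"slide":[8.1,-1,48.3],"dr":[0,12,0]}]}}

```text
t: 22.5
ee_pos: [0.539, 0.287, 0.2332]
tool_rot: [-2.195, 2.194, -0.057]
contact_force: [0.4, 1.0, -4.7]
grip_width: 0.0145
```

```bash
python3 - <<'E'
from h import *
d=grab("wrist","w11");e=cams.get_image("side");crop(e,200,70,330,190,4,"c22")
o=env.observe();print(o['t'],o['ee_pos'],o['tool_rot'],o['contact_force'],o['torque'],o['grip_width'],o['qpos'])
E
```

```text
22.6 [0.53898027 0.28699004 0.23310887] [-2.19554741  2.19377266 -0.05748846] [ 1.45220713  1.17847102 -4.52900227] [ 0.1734408   0.13703488 -0.00924555] 0.015005493425994935 [-0.61003063  0.53543924  0.02276062  1.96161067  0.03090061  0.60105564
 -2.18580135]
```

View pics/w11.png

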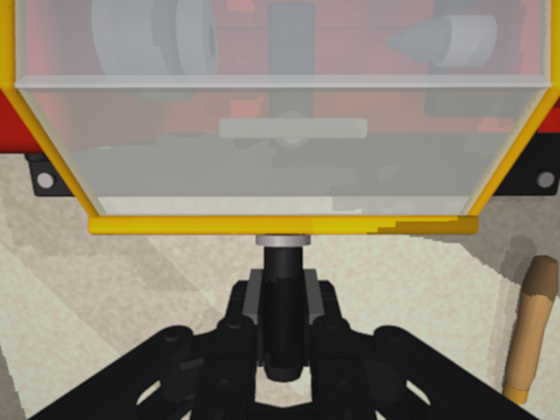

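View pics/c22.png

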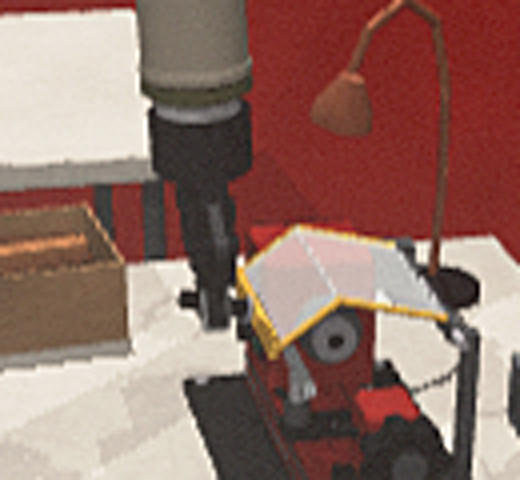

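{"op": "play_rows", "data": {"increments": [{"fingers":1,"slide":[1.5,0,4.6],"dr":[0,1.2,0]},{"fingers":1,"slide":[4.9,0,14],"dr":[0,3.6,0]},{"fingers":1,"slide":[8.7,0,23.1],"dr":[0,6,0]},{"fingers":1,"slide":[13,0,32],"dr":[0,8.4,0]},{"fingers":1,"slide":[17.8,0,40.8],"dr":[0,10.8,0]},{"fingers":1,"slide":[23,0,49.3],"dr":[0,13.2,0]},{"fingers":1,"slide":[28.6,0,57.5],"dr":[0,15.6,0]},{"fingers":1,"slide":[31.6,0,61.5],"dr":[0,16.8,0]}]}}

```text
t: 23.6
ee_pos: [0.571, 0.287, 0.2952]
tool_rot: [2.094, -2.093, -0.256]
contact_force: [1.2, 2.4, -6.5]
grip_width: 0.0148
```

```bash
python3 - <<'E'
from h import *
d=grab("wrist","w12");e=cams.get_image("side");crop(e,200,50,330,180,4,"c23")
o=env.observe();print(o['t'],o['ee_pos'],o['tool_rot'],o['contact_force'],o['torque'],o['grip_width'],o['qpos'])
E
```

```text
23.7 [0.57087266 0.2869654  0.29497246] [ 2.09373193 -2.09318005 -0.2548487 ] [-0.33354533  3.11179011 -5.86984619] [ 0.61734836 -0.28451368 -0.12682439] 0.014631775273708913 [-0.46989018  0.57719052 -0.05992504  1.68969522 -0.0992276   1.0870997
 -2.03858593]
```

View pics/c23.png

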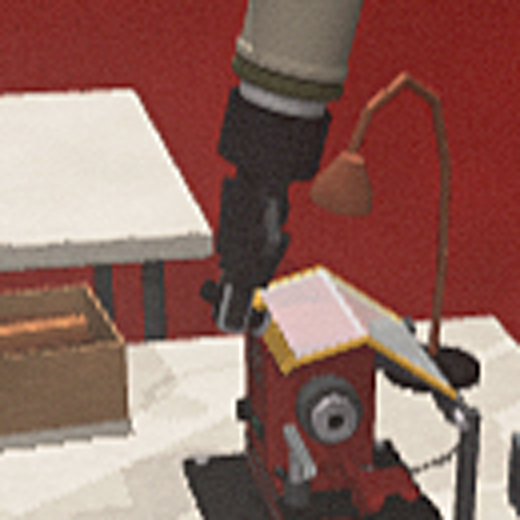

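View pics/w12.png

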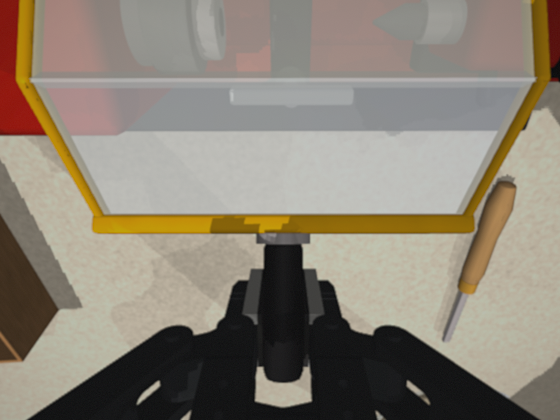

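{"op": "play_rows", "data": {"increments": [{"fingers":1,"slide":[4.2,0,5.2],"dr":[0,1.6,0]},{"fingers":1,"slide":[10.8,0,12.8],"dr":[0,4,0]},{"fingers":1,"slide":[17.7,0,20],"dr":[0,6.4,0]},{"fingers":1,"slide":[25.1,0,27],"dr":[0,8.8,0]},{"fingers":1,"slide":[32.8,0,33.5],"dr":[0,11.2,0]},{"fingers":1,"slide":[40.9,0,39.6],"dr":[0,13.6,0]},{"fingers":1,"slide":[46.4,0,43.5],"dr":[0,15.2,0]},{"fingers":1,"slide":[49.3,0,45.4],"dr":[0,16,0]}]}}

```text
t: 24.7
ee_pos: [0.6197, 0.2871, 0.3398]
tool_rot: [1.929, -1.928, -0.514]
contact_force: [0.0, 2.7, -6.3]
grip_width: 0.0148
```

{"op": "play_rows", "data": {"increments": [{"fingers":1,"slide":[2.8,0,1.8],"dr":[0,0.8,0]},{"fingers":1,"slide":[5.7,0,3.6],"dr":[0,1.6,0]},{"fingers":1,"slide":[8.6,0,5.3],"dr":[0,2.4,0]},{"fingers":1,"slide":[11.6,0,7],"dr":[0,3.2,0]},{"fingers":1,"slide":[11.6,0,7],"dr":[0,3.2,0]},{"fingers":1,"slide":[11.6,0,7],"dr":[0,3.2,0]},{"fingers":1,"slide":[11.6,0,7],"dr":[0,3.2,0]},{"fingers":1,"slide":[11.6,0,7],"dr":[0,3.2,0]}]}}

```text
t: 25.7
ee_pos: [0.6318, 0.287, 0.3473]
tool_rot: [1.895, -1.895, -0.561]
contact_force: [1.9, 5.9, -7.8]
grip_width: 0.0147
```

```bash
python3 - <<'E'
from plan import *
import plan
plan.H[:]=[.7205,.2877,.168]
d=grab("wrist","w13");e=grab("side","sd13");s=grab("scene","s13");crop(e,180,40,340,170,4.5,"c24");crop(s,200,180,260,270,6,"c25")
o=env.observe();print(o['t'],o['ee_pos'],o['tool_rot'],o['contact_force'],o['torque'],o['grip_width'],o['qpos'],np.abs(o['qvel']).max())
Rm=R.from_rotvec(o['tool_rot']); g=o['ee_pos']+Rm.apply([0,0,.054]); v=g-plan.H
print("grasp",g,"radius",np.hypot(v[0],v[2]),"exp",np.hypot(.175,.035),"theta",np.degrees(np.arctan2(v[2],-v[0])-np.arctan2(-.035,.175)))
E
```

```text
25.85 [0.63184045 0.28695368 0.34734295] [ 1.89536095 -1.89459094 -0.56147056] [ 0.13002423  4.71975033 -6.98796384] [ 0.85275208 -1.30494596 -0.59210957] 0.014954994749646882 [-0.38413132  0.72635742 -0.07893299  1.32940188 -0.19094124  1.61074286
 -1.98394321] 0.001377202310201702
grasp [0.60245472 0.28698527 0.30203867] radius 0.17860865966572867 exp 0.17846568297574747 theta 59.94018018009591
```

View pics/c24.png

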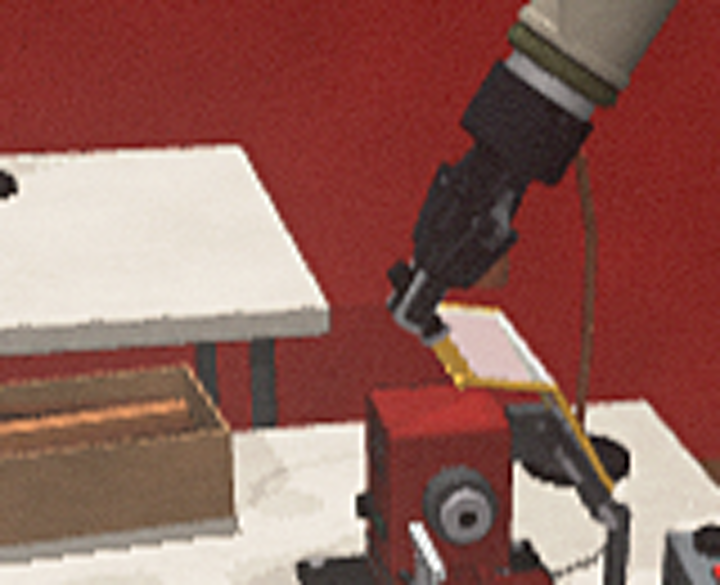

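View pics/w13.png

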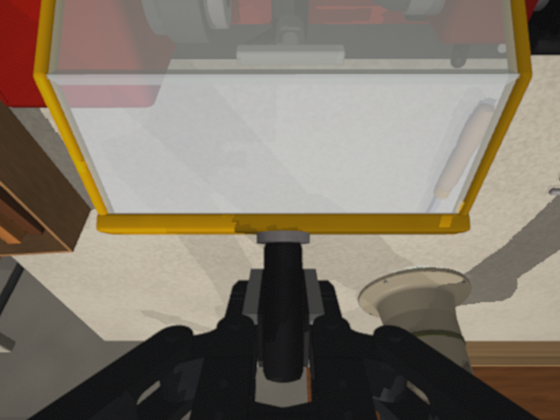

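View pics/s13.png

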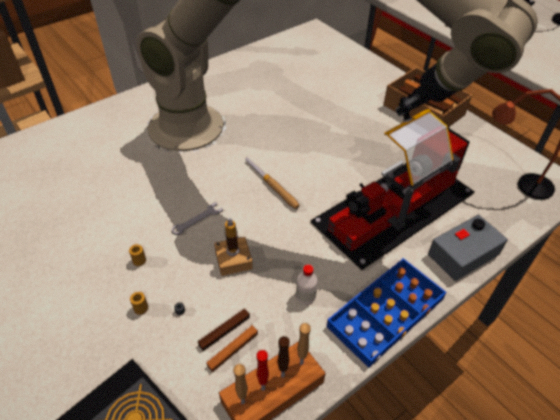

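```bash
python3 - <<'E'
from plan import *
H=np.array([.7205,.2877,.168])
s=cams.get_image("scene");e=cams.get_image("side")
for th in (53,57,60,63,67):
    out=[]
    for y in (-.0725,.0725):
        p=H+R.from_euler('y',th,degrees=True).apply([-.139,y,-.035]); out+=[proj(s,p).round(1).tolist(),proj(e,p).round(1).tolist()]
    print(th,out)
crop(s,370,90,480,190,6,"c26"); crop(s,200,180,260,270,6,"c25")
E
```

```text
53 [[383.4, 135.5], [278.3, 128.7], [424.6, 113.0], [267.6, 111.7]]
57 [[385.9, 134.4], [280.5, 126.1], [427.3, 111.8], [269.6, 109.2]]
60 [[387.9, 133.8], [282.3, 124.3], [429.5, 111.1], [271.2, 107.5]]
63 [[390.0, 133.3], [284.2, 122.5], [431.7, 110.5], [272.9, 105.9]]
67 [[392.9, 132.9], [286.8, 120.2], [434.7, 110.0], [275.3, 103.8]]
```

View pics/c26.png

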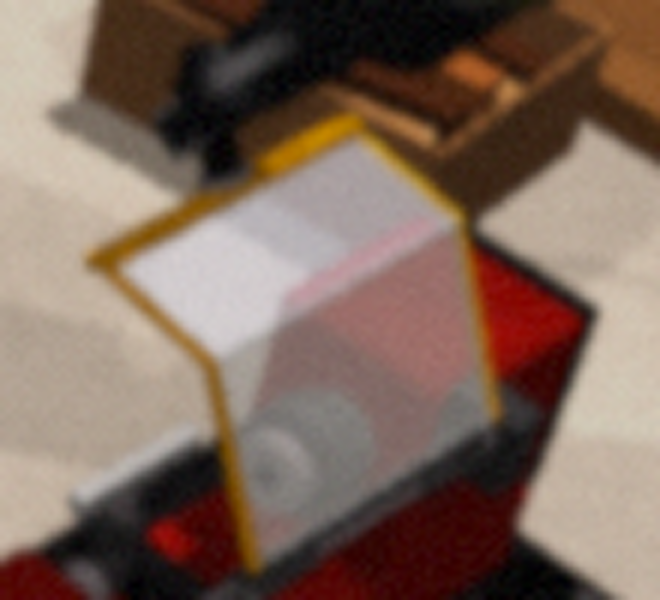

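View pics/c25.png

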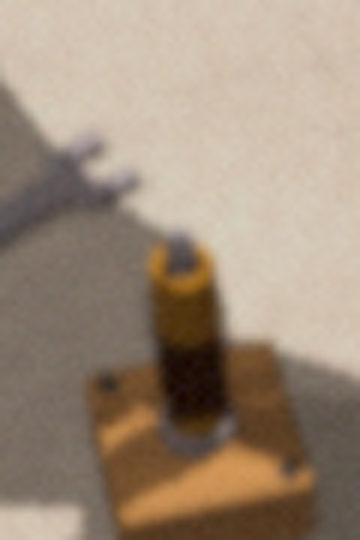

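The lip ends in the scene image at (385,134) and (430,110), and in the side image at (283,125.5). All match about 57–61°. The force is steady and the sleeve is still seated, so I'll hand the job in.

```bash
python3 - <<'E'
from cell import env
print(env.close_job()); o=env.observe(); print(o['t'],o['ee_pos'],o['contact_force'],o['grip_width'])
E
```

```text
the job is handed in; nothing more can be done
None
the job is handed in; nothing more can be done
```

I fitted the sleeve over the mandrel and let it go, then raised the guard to about 60° and handed the job in with the fingers still gripping it. No verdict was reported.

- **Sleeve:** I took the smallest brass tube, which measured 27 mm across against about 36 mm for the other two. I lowered it until it touched the blank, with about 6 N of contact at the expected height, and released it. The last picture shows it upright on the blank.
- **Guard:** I gripped it and lifted it along its hinge arc. The arm pose gives 59.9°, and the lip ends in the scene and side pictures match about 57–61°. The arm was still, with about 7 N downward and 5 N sideways on the fingers.
- **Other things:** the last scene picture shows nothing else visibly moved. I handed in shortly after 26 s.
- **Disagreement:** the cameras differed by up to 8 mm on the mandrel's y position. I used the wrist-camera value, and the sleeve went on without side force, so it held.

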